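# Tip a tube block wells-up and load it into the reader lane

## Robot

A 6-joint arm with a two-finger parallel gripper is mounted at the origin on the work surface. World frame = base frame: x ahead of the robot, y to its left, z up, the work surface at z = 0. Lengths are in m, angles in rad, forces in N, time in s.
With the tool pointing down it reaches from about 0.275 to 0.825 m from the base axis. Payload 4.9 kg.
Tool frame: the origin (TCP) lies midway between the tips of the shut fingers; the grasp point (between the pads) lies 19 mm behind it; z points along the fingers, y is the direction in which the jaws open and shut (so a half turn about z gives the same grasp; the last joint's range is limited). The gripper opens to 85 mm and grips with 20 to 120 N. Pads are 22 mm wide; open, the fingers measure 114 mm over their backs; the gripper's body (76 mm by 85 mm) begins 54 mm behind the grasp point. The pads swing forward as they close: fully open they stand 13 mm farther back than shut.
Start: joints at [-1.457, 0.326, -0.193, 1.052, 0, 1.437], TCP at [0.135, -0.533, 0.231] pointing down, gripper open.
Joint ranges: [-2.65, 2.65], [-0.97, 1.79], [-1.3, 1.35], [-1.93, 2.1], [-1.47, 1.37], [-3.14, 3.14]. Speed limits (rad/s): [2.57, 2.57, 3.14, 3.14, 3.14, 3.14].

## Interface

Orientations are given as a unit quaternion [x, y, z, w].
In Python, from workcell import bot gives the robot as it stands. The module is installed in compiled form; this text tells all that it offers.
- The arm moves only by the shell command python3 -m pendant 'ROWS'. ROWS is JSON, a list of rows, each an object of numbers: "wx", "wy", "wz": the turn, a rotation vector about the tool's x, y, z in rad; "x", "y", "z": the shift along the tool's x, y, z in mm; "grip": the finger opening in mm, from 0 to 85.4. A call has exactly 5 rows; each row shifts and turns the commanded pose from where the row before left it, along the tool's axes as they then stand; what a row does not reach is not made up. A row lasts 1/12 s, in which the tool goes at most 41.7 mm and 7.16 degrees, less where a joint would pass 70% of its speed; a pose out of reach is approached as far as the arm can. A call is refused whole if a number of a shift passes 41.7 or a number of a turn 0.125, either way. A call with a gripper value outside its range is refused whole. The fingers move at their own pace and stop on an object; the grip force is fixed at half the most. Time passes only in rows, so rows that do not move let the fingers close, or fill a call up. It gives the time, the measured TCP pose, the force and the opening at its end, in the units of the state.
- bot.sense(): the state, without advancing time (a new reading comes with each control period).
- bot.capture(name): name is "scene" or "top" or "wrist"; returns a dict with "pixels" (480x640x3 uint8, red, green, blue), "fov_y" (degrees; the focal length in pixels is half the picture's height over the tangent of half this angle, whatever the lens; pixels are square), "cx", "cy" (the principal point, pixels), "rvec" (rotation vector, rad) and "tvec" (3), from world to camera coordinates, as OpenCV has them. Camera axes: x right, y down, z forward; pixel columns grow to the right and rows downward; lengths in m; the calibration is good to about 2 mm. The wrist camera is an equidistant fisheye: a pixel r from the principal point sees the ray r / f radians off the axis. A picture is of the moment at which its call begins. There is no depth.
- bot.finish_job(): hands the job in, once; it reports no verdict.
The state is a dict: "time_s": time; "joints": joint angles; "joint_velocities": joint speeds; "effort": joint torques, N m; "tcp_pos": TCP position; "orientation": TCP orientation; "wrist_force": force on the tool from outside, world axes, zero at the start; "wrist_torque": the same for the moment, N m; "grip_width": finger opening in m.
Only numpy, scipy, OpenCV 4.12 (cv2) and the standard library are available. Lean on these libraries where they do the work, as an engineer would, in place of code of your own. Each camera call takes 0.05 s, during which the arm holds its last target.

## Task

The aluminium tube block has been stood on end to dry. Push it gently, high on the face with the wells, so that it topples onto its plain back with the wells facing up; then slide it lengthwise into the loading lane of the reader, feeling for the sprung stop, until the stop's plunger is pushed fully in; press it home there for a moment with a push of about 12 N, and let go. Never press on the reader with more than 20 N, do not grip or shove the block while it stands, keep it down near the bench, and leave everything else where it is.

Things in the scene. Friction and masses are not known exactly. Their poses are not given: they have to be found in the camera images.
- block: the tube block: aluminium, 110 mm tall as it stands at first, 60 wide, 45 thick, 0.5 to 0.85 kg, two rows of four round wells in one 60 x 110 face. Origin: centre of the end it first stands on. Own z: along its 110 mm length (up at first). Own y: along its width. Own x: square to the wells face, from the wells (x = -22.5 mm) to the plain back; points straight down once toppled wells-up
- block_mid (a point): centre of the tube block (55 mm from each end), same axes as the block
- dock: the reader, fixed. Origin: middle of its loading lane's mouth, at bench height. Own x points into the lane, z up. The lane is the bench between two parallel rails (14 mm high, 65 mm apart, x = 0 to 85 mm), with flared lips in front of the mouth (to x = -30, about 80 mm apart, 105 over the outsides). A housing 200 mm wide, 75 mm high starts at x = 115 (134 mm high from x = 175)
- lane_end (a point): a point on the lane's midline at dock x = 80 mm, 21 mm above the bench. Near it a steel cross-bar carries the stop: a sprung plunger, 26 mm round, facing the mouth. The bar is clamped elsewhere each time and NOT reported: the free plunger face is 0 to 18 mm before this point, so find it by feel. With the block home, its middle is 12 to 30 mm inside the mouth
- plunger (a joint): travel of the stop's plunger in m: 0 = out, 0.005 = fully in against a hard end. Its spring is soft (about 1.3 N at full travel), too weak to push the lying block back out; at the hard end the force rises steeply within a fraction of a millimetre, so the pressing force cannot be told from this reading. Friction under the block takes up 4 to 8 N of a push
- bottle: white bottle 60 mm across, 125 mm tall; origin under its centre. It stands on the other side of the lane from the block; to be left alone
- jar: low clear jar 56 mm across, 65 mm tall; origin under its centre; to be left alone
- tube_rack: blue rack full of red-capped tubes, 138 x 72 x 91 mm; origin under its centre; to be left alone
- tip_box: grey pipette-tip box with clear lid, 87 x 122 x 57 mm; origin under its centre; to be left alone
- plain_block: plain aluminium block without wells, 75 x 45 x 45 mm; origin under its centre; to be left alone
- beaker: clear plastic beaker 70 mm across, 80 mm tall; origin under its centre; to be left alone

How it is judged:
By the outcome, as a careful person would: the job done as asked, in the order asked, and still so for the second after the job is handed in, with the robot touching nothing.
It also fails if it takes over 72 s, if anything falls off the work surface, if the arm or the gripper's body presses on something with over 40 N, if the wrist force passes 120 N, or if a joint passes its speed limit or range.

## Working session

There is one attempt and no reset: what is moved stays moved. The work goes in short steps, Python scripts to look and compute and a shell command to move; the robot and the scene stay as the last step left them, time stands still between calls to the robot, and variables do not carry over. Pictures are saved under pics/ and viewed, and the job is handed in when it is done.

```bash
mkdir -p pics; cat > h.py <<'E'
import numpy as np, cv2
from workcell import bot
def snap(n,f):
    c=bot.capture(n); cv2.imwrite('pics/'+f+'.png',cv2.cvtColor(c['pixels'],cv2.COLOR_RGB2BGR))
    import pickle; pickle.dump(c,open('pics/'+f+'.pkl','wb')); return c
def load(f):
    import pickle; return pickle.load(open('pics/'+f+'.pkl','rb'))
def ray(c,u,v,fish=False):
    f=240/np.tan(np.radians(c['fov_y'])/2); R,_=cv2.Rodrigues(np.array(c['rvec'],float)); t=np.array(c['tvec'],float)
    x,y=(u-c['cx'])/f,(v-c['cy'])/f
    if fish:
        r=np.hypot(x,y); d=np.array([x/r*np.sin(r),y/r*np.sin(r),np.cos(r)]) if r>0 else np.array([0,0,1.])
    else: d=np.array([x,y,1.])
    return -R.T@t, R.T@d
def onz(c,u,v,z,fish=False):
    o,d=ray(c,u,v,fish); return o+d*(z-o[2])/d[2]
def proj(c,P):
    f=240/np.tan(np.radians(c['fov_y'])/2); R,_=cv2.Rodrigues(np.array(c['rvec'],float))
    p=R@np.array(P,float)+np.array(c['tvec']); return c['cx']+f*p[0]/p[2],c['cy']+f*p[1]/p[2]
E
python3 - <<'E'
from h import *
for n in ('scene','top','wrist'):
    c=snap(n,n+'0'); print(n,c['fov_y'],c['cx'],c['cy'],ray(c,320,240)[0])
print(bot.sense())
E
```

```text
scene 45.53622362186765 301.13731996379636 240.2305927859211 [ 1.00455074 -0.89277228  1.34378594]
top 48.86381205545429 322.7621606272577 235.40088345878007 [ 0.41474323 -0.01334622  1.5099906 ]
wrist 65.70646984690485 319.40137681340735 231.51824274445096 [ 0.21012675 -0.51346705  0.37283761]
{'time_s': 0.15, 'joints': array([-1.45718309e+00,  3.26787731e-01, -1.93309473e-01,  1.05199413e+00,
        9.84487036e-06,  1.43659761e+00]), 'joint_velocities': array([-0.00098911, -0.00230132,  0.0032107 ,  0.0018751 , -0.00035224,
       -0.00147164]), 'effort': array([ 1.18325253e-03, -4.43703103e+01,  2.62664473e+01,  1.04055853e-02,
       -1.22836518e-04,  3.68362322e-06]), 'tcp_pos': array([ 0.13487303, -0.5327781 ,  0.23069101]), 'orientation': array([ 9.92333263e-01,  1.23589142e-01,  1.15866390e-05, -6.47418333e-04]), 'wrist_force': array([-0.20415104, -0.0332629 , -0.02000491]), 'wrist_torque': array([-0.00736737, -0.00577184,  0.00399652]), 'grip_width': 0.08504060055554727}
```

View pics/scene0.png

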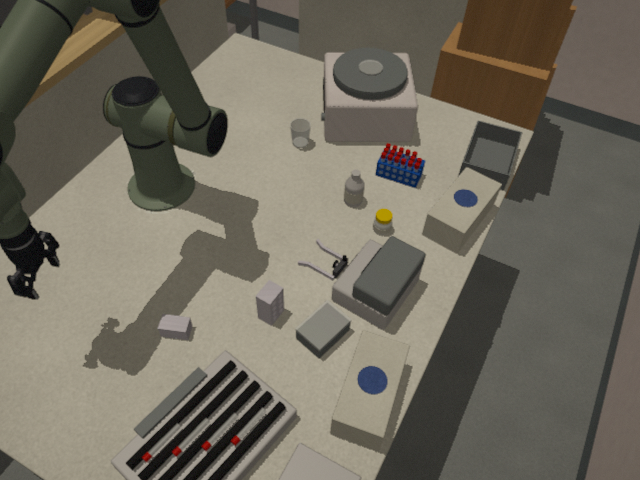

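View pics/top0.png

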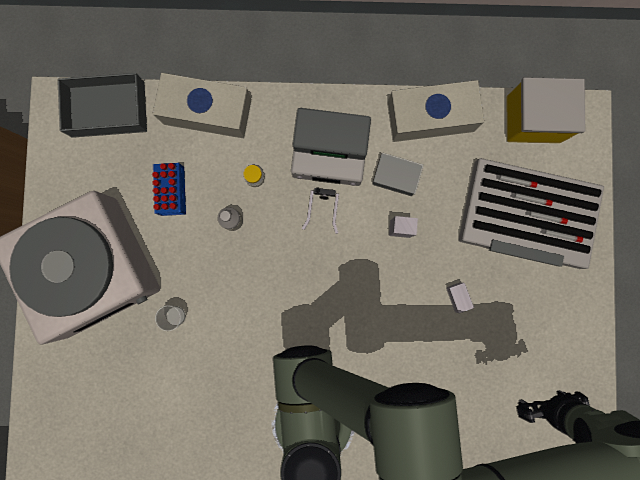

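View pics/wrist0.png

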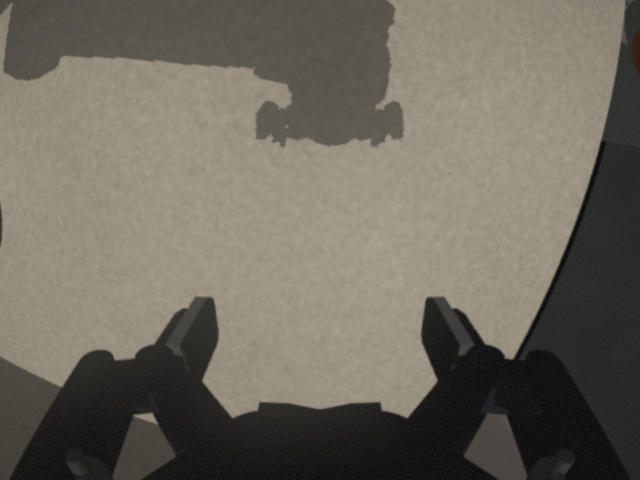

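```bash
python3 - <<'E'
from h import *
c=load('top0');im=cv2.cvtColor(c['pixels'],cv2.COLOR_RGB2BGR)
cv2.imwrite('pics/t_crop.png',cv2.resize(im[140:260,280:440],None,fx=5,fy=5,interpolation=cv2.INTER_CUBIC))
c=load('scene0');im=cv2.cvtColor(c['pixels'],cv2.COLOR_RGB2BGR)
cv2.imwrite('pics/s_crop.png',cv2.resize(im[220:340,240:400],None,fx=5,fy=5,interpolation=cv2.INTER_CUBIC))
E
```

```text
(no output)
```

View pics/t_crop.png

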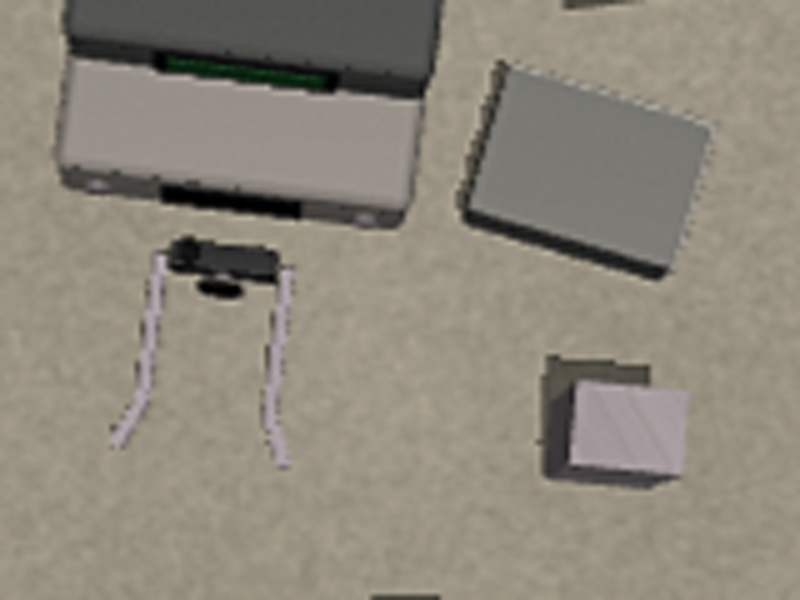

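View pics/s_crop.png

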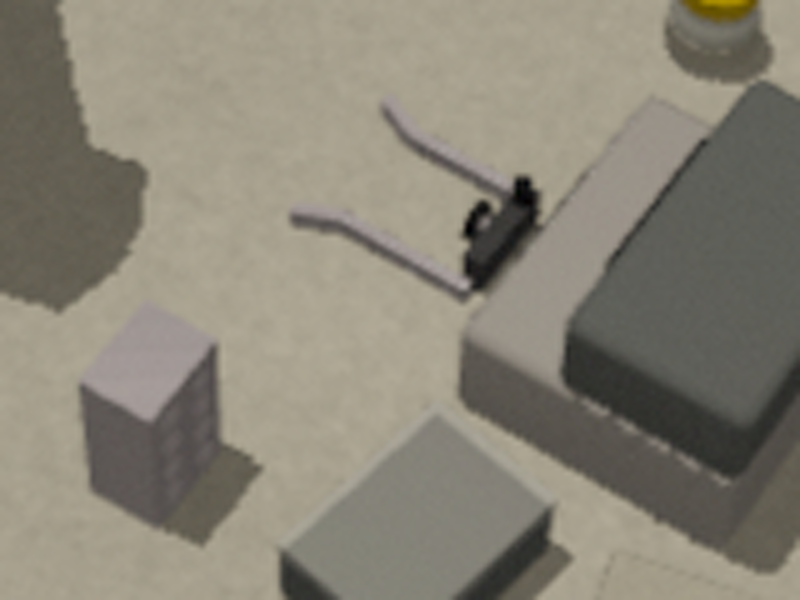

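```bash
python3 - <<'E'
from h import *
c=load('top0');p=c['pixels'].astype(int)
# pinkish-grey aluminium: bench is yellowish (r-b large)
m=((p[...,0]-p[...,2]<14)&(p[...,2]>120)&(p[...,2]-p[...,1]>-4)).astype(np.uint8)
s=np.zeros_like(m); s[140:260,280:440]=1; m*=s
n,l,st,ce=cv2.connectedComponentsWithStats(m)
for i in range(1,n):
    if st[i,4]<15: continue
    pts=np.argwhere(l==i)[:,::-1].astype(np.float32)
    print(i,st[i],ce[i],cv2.minAreaRect(pts))
cv2.imwrite('pics/m.png',cv2.resize(m[140:260,280:440]*255,None,fx=5,fy=5,interpolation=0))
g=lambda u,v,z:print((u,v),np.round(onz(c,280+(u-2)/5,140+(v-2)/5,z),4))
print('block top');[g(*q,.11) for q in [(575,382),(688,392),(683,475),(570,463)]]
print('rails right in');[g(*q,.014) for q in [(280,270),(264,420),(277,466),(292,270),(276,415),(290,464)]]
print('rails left');[g(*q,.014) for q in [(153,258),(165,258),(140,390),(152,394),(110,440),(124,446)]]
print('housing');[g(*q,.075) for q in [(60,160),(408,200),(68,62)]]
E
```

```text
6 [302 191  11  39 103] [308.29126214 210.90291262] ((308.5875549316406, 210.26364135742188), (4.918150901794434, 39.05070495605469), 13.626993179321289)
9 [333 194   6  39  98] [335.09183673 213.48979592] ((335.2981872558594, 212.96751403808594), (4.430814743041992, 38.06718063354492), 1.548157811164856)
10 [394 216  24  19 379] [405.37203166 225.09498681] ((405.48779296875, 225.10977172851562), (22.638463973999023, 16.675161361694336), 6.340191841125488)
block top
(575, 382) [ 0.5744 -0.2045  0.11  ]
(688, 392) [ 0.5705 -0.2648  0.11  ]
(683, 475) [ 0.5261 -0.2626  0.11  ]
(570, 463) [ 0.531  -0.2024  0.11  ]
rails right in
(280, 270) [ 0.6456 -0.0481  0.014 ]
(264, 420) [ 0.5593 -0.041   0.014 ]
(277, 466) [ 0.5333 -0.0489  0.014 ]
(292, 270) [ 0.6458 -0.055   0.014 ]
(276, 415) [ 0.5623 -0.0477  0.014 ]
(290, 464) [ 0.5346 -0.0563  0.014 ]
rails left
(153, 258) [0.6507 0.0246 0.014 ]
(165, 258) [0.6509 0.0177 0.014 ]
(140, 390) [0.5748 0.03   0.014 ]
(152, 394) [0.5726 0.0231 0.014 ]
(110, 440) [0.5458 0.0463 0.014 ]
(124, 446) [0.5426 0.0383 0.014 ]
housing
(60, 160) [0.6942 0.0755 0.075 ]
(408, 200) [ 0.6766 -0.1161  0.075 ]
(68, 62) [0.7489 0.0726 0.075 ]
```

View pics/m.png

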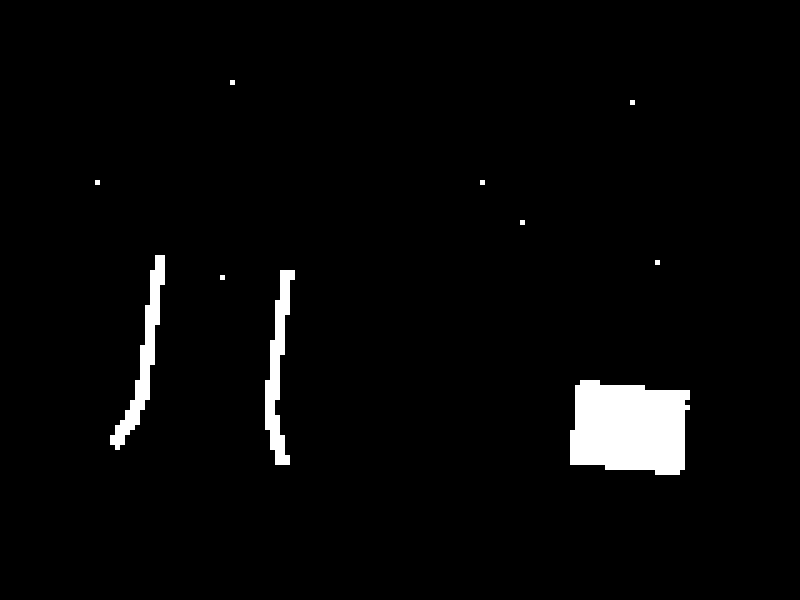

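```bash
python3 -m pendant '[{"wz":0.107,"grip":0},{"wz":0.107,"grip":0},{"wz":0.104,"grip":0},{"x":30,"y":-20,"grip":0},{"x":30,"y":-20,"grip":0}]'
python3 -m pendant '[{"x":33,"y":-23,"grip":0},{"x":33,"y":-23,"grip":0},{"x":33,"y":-23,"grip":0},{"x":33,"y":-23,"grip":0},{"x":33,"y":-23,"grip":0}]'
python3 - <<'E'
from h import *
c=load('top0')
for n,u,v,z in [('plain',460,297,.045),('tipbox',280+655/5,140+270/5,.057),('tipbox2',280+470/5,140+213/5,.057),('bottle',229,215,.12)]: print(n,onz(c,u,v,z))
E
```

```text
plain [ 0.36156577 -0.39692441  0.045     ]
tipbox [ 0.64294561 -0.25635204  0.057     ]
tipbox2 [ 0.67238318 -0.15314313  0.057     ]
bottle [0.56527683 0.23489801 0.12      ]validation failed for argument at $[0]...
validation failed for argument at $[0]...
```

```bash
python3 -m pendant '[{"wx":0,"wy":0,"wz":0.107,"x":0,"y":0,"z":0,"grip":0},{"wx":0,"wy":0,"wz":0.107,"x":0,"y":0,"z":0,"grip":0},{"wx":0,"wy":0,"wz":0.104,"x":0,"y":0,"z":0,"grip":0},{"wx":0,"wy":0,"wz":0,"x":30,"y":-20,"z":0,"grip":0},{"wx":0,"wy":0,"wz":0,"x":30,"y":-20,"z":0,"grip":0}]'
```

```text
time_s: 0.57
tcp_pos: [0.197, -0.4978, 0.2308]
orientation: [0.999, -0.037, -0.0, -0.0]
wrist_force: [0.8, -0.1, -0.2]
grip_width: 0.0253
```

```bash
python3 -m pendant '[{"wx":0,"wy":0,"wz":0,"x":33,"y":-24,"z":0,"grip":0},{"wx":0,"wy":0,"wz":0,"x":33,"y":-24,"z":0,"grip":0},{"wx":0,"wy":0,"wz":0,"x":33,"y":-24,"z":0,"grip":0},{"wx":0,"wy":0,"wz":0,"x":33,"y":-24,"z":0,"grip":0},{"wx":0,"wy":0,"wz":0,"x":33,"y":-24,"z":0,"grip":0}]'
python3 -m pendant '[{"wx":0,"wy":0,"wz":0,"x":33,"y":-24,"z":0,"grip":0},{"wx":0,"wy":0,"wz":0,"x":33,"y":-24,"z":0,"grip":0},{"wx":0,"wy":0,"wz":0,"x":33,"y":-24,"z":0,"grip":0},{"wx":0,"wy":0,"wz":0,"x":33,"y":-24,"z":0,"grip":0},{"wx":0,"wy":0,"wz":0,"x":33,"y":-24,"z":0,"grip":0}]'
python3 -m pendant '[{"wx":0,"wy":0,"wz":0,"x":23,"y":-17,"z":0,"grip":0},{"wx":0,"wy":0,"wz":0,"x":23,"y":-17,"z":0,"grip":0},{"wx":0,"wy":0,"wz":0,"x":22,"y":-17,"z":0,"grip":0},{"wx":0,"wy":0,"wz":0,"x":0,"y":0,"z":30,"grip":0},{"wx":0,"wy":0,"wz":0,"x":0,"y":0,"z":30,"grip":0}]'
python3 -c "
from h import *
snap('wrist','w1');print(bot.sense()['joints'],bot.sense()['wrist_force'])"
```

```text
time_s: 0.98
tcp_pos: [0.3719, -0.388, 0.2312]
orientation: [0.999, -0.035, -0.0, -0.0]
wrist_force: [1.1, -0.9, -0.1]
grip_width: 0.0003
time_s: 1.4
tcp_pos: [0.545, -0.2797, 0.231]
orientation: [0.999, -0.035, -0.0, -0.0]
wrist_force: [1.4, -1.6, -0.2]
grip_width: 0.0001
time_s: 1.82
tcp_pos: [0.6179, -0.2344, 0.172]
orientation: [0.999, -0.034, 0.002, 0.001]
wrist_force: [-0.7, -0.2, -1.0]
grip_width: -0.0001
[-4.75418200e-01  5.74215706e-01  2.31210834e-02  1.02764565e+00
 -1.09205018e-04  2.73459148e+00] [-2.41601228  0.5281033  -4.03529564]
```

View pics/w1.png

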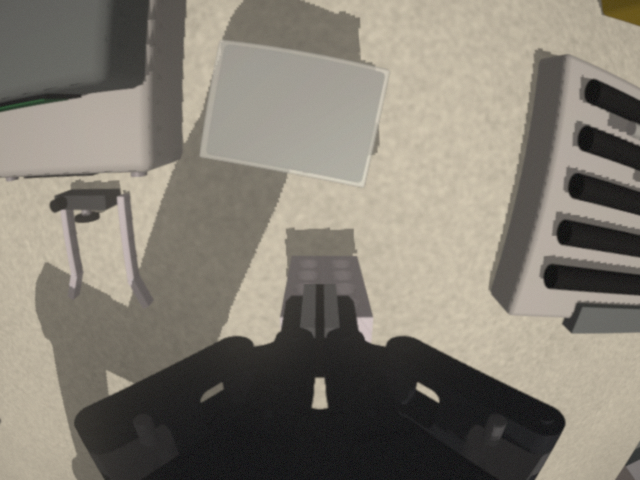

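```bash
python3 -m pendant '[{"wx":0,"wy":0,"wz":0,"x":0,"y":0,"z":26,"grip":0},{"wx":0,"wy":0,"wz":0,"x":0,"y":0,"z":26,"grip":0},{"wx":0,"wy":0,"wz":0,"x":0,"y":0,"z":26,"grip":0},{"wx":0,"wy":0,"wz":0,"x":-10,"y":0,"z":0,"grip":0},{"wx":0,"wy":0,"wz":0,"x":-6,"y":0,"z":0,"grip":0}]'
python3 -m pendant '[{"wx":0,"wy":0,"wz":0,"x":-3,"y":0,"z":0,"grip":0},{"wx":0,"wy":0,"wz":0,"x":-3,"y":0,"z":0,"grip":0},{"wx":0,"wy":0,"wz":0,"x":-3,"y":0,"z":0,"grip":0},{"wx":0,"wy":0,"wz":0,"x":-3,"y":0,"z":0,"grip":0},{"wx":0,"wy":0,"wz":0,"x":-3,"y":0,"z":0,"grip":0}]'
python3 -m pendant '[{"wx":0,"wy":0,"wz":0,"x":-3,"y":0,"z":0,"grip":0},{"wx":0,"wy":0,"wz":0,"x":-3,"y":0,"z":0,"grip":0},{"wx":0,"wy":0,"wz":0,"x":-2,"y":0,"z":0,"grip":0},{"wx":0,"wy":0,"wz":0,"x":-2,"y":0,"z":0,"grip":0},{"wx":0,"wy":0,"wz":0,"x":-2,"y":0,"z":0,"grip":0}]'
python3 -c "
from h import *
c=snap('scene','s1');cv2.imwrite('pics/s1c.png',cv2.resize(c['pixels'][240:340,200:340,::-1],None,fx=5,fy=5));print(bot.sense()['wrist_force'])"
```

```text
time_s: 2.28
tcp_pos: [0.5967, -0.2332, 0.0912]
orientation: [0.999, -0.035, -0.002, -0.001]
wrist_force: [1.0, -0.5, 0.5]
grip_width: 0.0004
time_s: 2.7
tcp_pos: [0.5844, -0.2333, 0.0942]
orientation: [0.999, -0.035, 0.001, 0.0]
wrist_force: [-1.2, -0.5, -0.6]
grip_width: -0.0004
time_s: 3.12
tcp_pos: [0.5721, -0.2322, 0.0935]
orientation: [0.999, -0.035, 0.0, 0.0]
wrist_force: [1.8, -0.9, 1.8]
grip_width: -0.0001
[ 1.49297699 -0.14087734  1.02983987]
```

View pics/s1c.png

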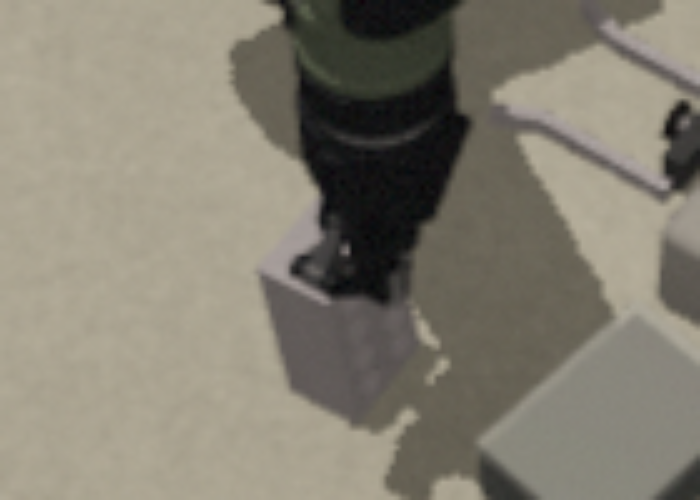

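```bash
python3 -m pendant '[{"wx":0,"wy":0,"wz":0,"x":-2,"y":0,"z":0,"grip":0},{"wx":0,"wy":0,"wz":0,"x":-2,"y":0,"z":0,"grip":0},{"wx":0,"wy":0,"wz":0,"x":-2,"y":0,"z":0,"grip":0},{"wx":0,"wy":0,"wz":0,"x":-2,"y":0,"z":0,"grip":0},{"wx":0,"wy":0,"wz":0,"x":-2,"y":0,"z":0,"grip":0}]'
python3 -m pendant '[{"wx":0,"wy":0,"wz":0,"x":-2,"y":0,"z":0,"grip":0},{"wx":0,"wy":0,"wz":0,"x":-2,"y":0,"z":0,"grip":0},{"wx":0,"wy":0,"wz":0,"x":-2,"y":0,"z":0,"grip":0},{"wx":0,"wy":0,"wz":0,"x":-2,"y":0,"z":0,"grip":0},{"wx":0,"wy":0,"wz":0,"x":-2,"y":0,"z":0,"grip":0}]'
python3 -c "
from h import *
c=snap('scene','s2');cv2.imwrite('pics/s2c.png',cv2.resize(c['pixels'][240:340,200:340,::-1],None,fx=5,fy=5));print(bot.sense()['wrist_force'])"
```

```text
time_s: 3.58
tcp_pos: [0.5617, -0.2313, 0.0931]
orientation: [0.999, -0.035, -0.0, -0.0]
wrist_force: [0.1, -0.2, 0.0]
grip_width: -0.0001
time_s: 4.0
tcp_pos: [0.5517, -0.2306, 0.0931]
orientation: [0.999, -0.035, -0.0, -0.0]
wrist_force: [1.0, -0.1, -0.7]
grip_width: -0.0
[ 0.08784855  0.16204044 -0.4200791 ]
```

View pics/s2c.png

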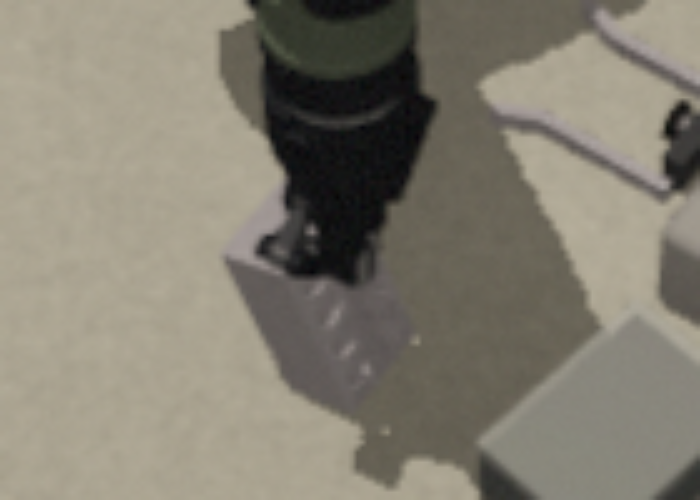

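The block is tilting about its back edge, with no sliding and now close to balance. I'll keep pushing slowly.

```bash
python3 -m pendant '[{"wx":0,"wy":0,"wz":0,"x":-2,"y":0,"z":0,"grip":0},{"wx":0,"wy":0,"wz":0,"x":-2,"y":0,"z":0,"grip":0},{"wx":0,"wy":0,"wz":0,"x":-2,"y":0,"z":0,"grip":0},{"wx":0,"wy":0,"wz":0,"x":-1,"y":0,"z":0,"grip":0},{"wx":0,"wy":0,"wz":0,"x":-1,"y":0,"z":0,"grip":0}]'
python3 -c "
from h import *
c=snap('scene','s3');cv2.imwrite('pics/s3c.png',cv2.resize(c['pixels'][240:340,200:340,::-1],None,fx=5,fy=5));print(bot.sense()['wrist_force'])"
```

```text
time_s: 4.47
tcp_pos: [0.544, -0.2301, 0.0933]
orientation: [0.999, -0.035, -0.0, -0.0]
wrist_force: [-0.4, -0.6, -0.5]
grip_width: -0.0
[-0.50227419  0.46839022 -0.12866912]
```

View pics/s3c.png

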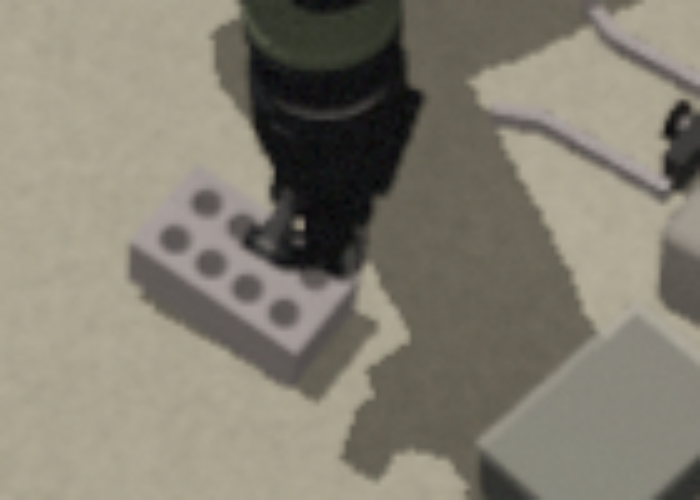

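```bash
python3 -m pendant '[{"wx":0,"wy":0,"wz":0,"x":0,"y":0,"z":-30,"grip":85},{"wx":0,"wy":0,"wz":-0.125,"x":0,"y":0,"z":-30,"grip":85},{"wx":0,"wy":0,"wz":-0.125,"x":0,"y":0,"z":-30,"grip":85},{"wx":0,"wy":0,"wz":-0.125,"x":0,"y":0,"z":-10,"grip":85},{"wx":0,"wy":0,"wz":-0.125,"x":0,"y":0,"z":0,"grip":85}]'
for i in 1 2 3; do :; done
python3 -m pendant '[{"wx":0,"wy":0,"wz":-0.125,"x":0,"y":0,"z":0,"grip":85},{"wx":0,"wy":0,"wz":-0.125,"x":0,"y":0,"z":0,"grip":85},{"wx":0,"wy":0,"wz":-0.125,"x":0,"y":0,"z":0,"grip":85},{"wx":0,"wy":0,"wz":-0.125,"x":0,"y":0,"z":0,"grip":85},{"wx":0,"wy":0,"wz":-0.125,"x":0,"y":0,"z":0,"grip":85}]'
python3 -m pendant '[{"wx":0,"wy":0,"wz":-0.125,"x":0,"y":0,"z":0,"grip":85},{"wx":0,"wy":0,"wz":-0.125,"x":0,"y":0,"z":0,"grip":85},{"wx":0,"wy":0,"wz":-0.125,"x":0,"y":0,"z":0,"grip":85},{"wx":0,"wy":0,"wz":-0.125,"x":0,"y":0,"z":0,"grip":85},{"wx":0,"wy":0,"wz":-0.125,"x":0,"y":0,"z":0,"grip":85}]'
python3 -m pendant '[{"wx":0,"wy":0,"wz":-0.125,"x":0,"y":0,"z":0,"grip":85},{"wx":0,"wy":0,"wz":-0.125,"x":0,"y":0,"z":0,"grip":85},{"wx":0,"wy":0,"wz":-0.125,"x":0,"y":0,"z":0,"grip":85},{"wx":0,"wy":0,"wz":-0.125,"x":0,"y":0,"z":0,"grip":85},{"wx":0,"wy":0,"wz":-0.125,"x":0,"y":0,"z":0,"grip":85}]'
python3 -m pendant '[{"wx":0,"wy":0,"wz":-0.125,"x":0,"y":0,"z":0,"grip":85},{"wx":0,"wy":0,"wz":-0.125,"x":0,"y":0,"z":0,"grip":85},{"wx":0,"wy":0,"wz":-0.125,"x":0,"y":0,"z":0,"grip":85},{"wx":0,"wy":0,"wz":-0.125,"x":0,"y":0,"z":0,"grip":85},{"wx":0,"wy":0,"wz":-0.125,"x":0,"y":0,"z":0,"grip":85}]'
python3 -m pendant '[{"wx":0,"wy":0,"wz":-0.125,"x":0,"y":0,"z":0,"grip":85},{"wx":0,"wy":0,"wz":-0.017,"x":0,"y":0,"z":0,"grip":85},{"wx":0,"wy":0,"wz":0,"x":0,"y":0,"z":0,"grip":85},{"wx":0,"wy":0,"wz":0,"x":0,"y":0,"z":0,"grip":85},{"wx":0,"wy":0,"wz":0,"x":0,"y":0,"z":0,"grip":85}]'
python3 -c "
from h import *
snap('wrist','w2');snap('top','t2');snap('scene','s4')
s=bot.sense();print(s['joints'],s['tcp_pos'],s['wrist_force'])"
```

```text
time_s: 4.93
tcp_pos: [0.5463, -0.2313, 0.1973]
orientation: [0.976, 0.216, 0.003, 0.002]
wrist_force: [0.0, -0.4, 0.5]
grip_width: 0.0609
time_s: 5.35
tcp_pos: [0.5442, -0.2302, 0.1933]
orientation: [0.863, 0.506, 0.0, 0.0]
wrist_force: [0.2, 0.3, -1.2]
grip_width: 0.0848
time_s: 5.77
tcp_pos: [0.5442, -0.2301, 0.1933]
orientation: [0.665, 0.747, 0.0, -0.0]
wrist_force: [-0.6, 0.2, -0.2]
grip_width: 0.0849
time_s: 6.18
tcp_pos: [0.5442, -0.2302, 0.1933]
orientation: [0.403, 0.915, 0.0, -0.0]
wrist_force: [-0.1, -0.0, -0.5]
grip_width: 0.0849
time_s: 6.6
tcp_pos: [0.5442, -0.2301, 0.1933]
orientation: [0.103, 0.995, 0.0, -0.0]
wrist_force: [0.4, 0.1, -0.3]
grip_width: 0.0846
time_s: 7.02
tcp_pos: [0.5442, -0.2302, 0.1933]
orientation: [0.036, 0.999, 0.0, -0.0]
wrist_force: [-0.2, -0.0, 0.8]
grip_width: 0.085
[-5.25048908e-01  4.27681040e-01 -1.40985689e-01  1.00210805e+00
  1.92774109e-05 -4.54408632e-01] [ 0.54418743 -0.23017581  0.1933003 ] [-0.32333377 -0.22971973 -0.23976072]
```

View pics/w2.png

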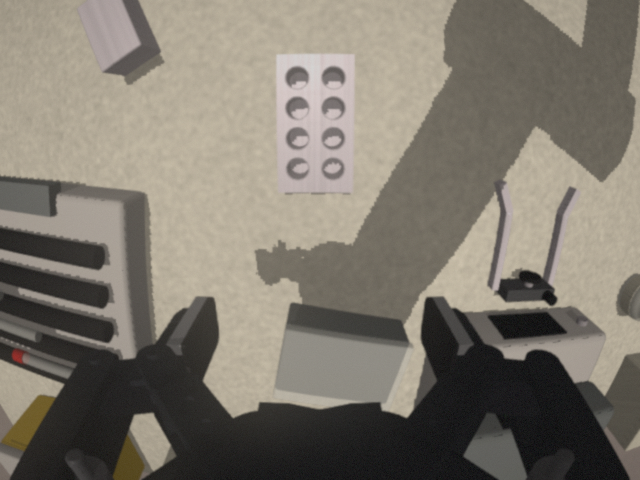

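View pics/t2.png

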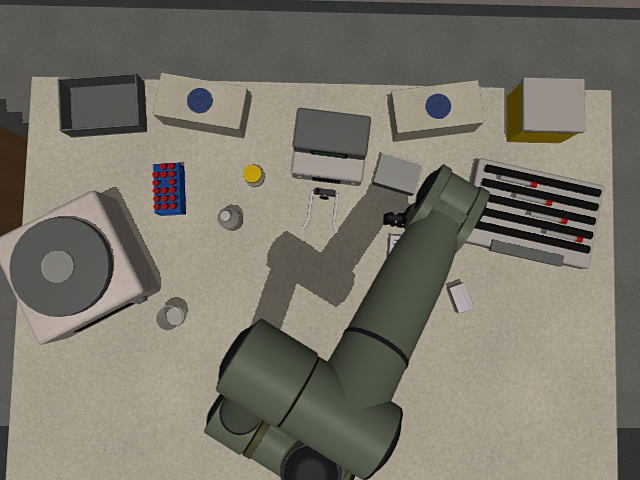

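View pics/s4.png

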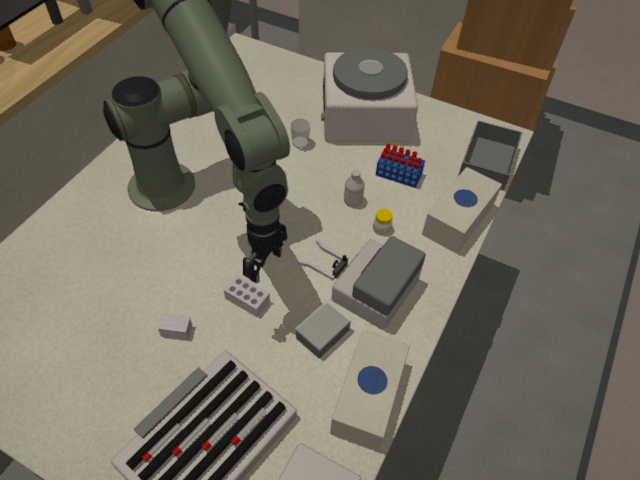

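```bash
python3 - <<'E'
from h import *
c=load('w2')
q=[np.round(onz(c,u,v,.045,True),4) for u,v in [(277,54),(353,55),(354,192),(276,192)]]
for a in q: print(a)
print('ctr',np.mean(q,0), 'yaw', np.degrees(np.arctan2(*( (q[2]+q[3]-q[0]-q[1])[[1,0]]))))
print('lane tops')
for n,u,v in [('lipR',501,184),('R mouth',505,213),('R end',494,288),('lipL',573,190),('Lmouth',560,218),('Lend',551,283)]: print(n,np.round(onz(c,u,v,.014,True),4))
print('plunger',onz(c,530,273,.021,True))
cv2.imwrite('pics/w2c.png',cv2.resize(c['pixels'][160:340,460:620,::-1],None,fx=4,fy=4,interpolation=cv2.INTER_CUBIC)[:600])
s=load('s4')
print(proj(s,np.mean(q,0)), [proj(s,a) for a in q])
cv2.imwrite('pics/s4c.png',cv2.resize(s['pixels'][200:320,210:370,::-1],None,fx=5,fy=5,interpolation=cv2.INTER_CUBIC))
E
```

```text
[ 0.414  -0.2533  0.045 ]
[ 0.4192 -0.1953  0.045 ]
[ 0.5277 -0.2011  0.045 ]
[ 0.5232 -0.2633  0.045 ]
ctr [ 0.471025 -0.22825   0.045   ] yaw -4.151074131146912
lane tops
lipR [ 0.5335 -0.056   0.014 ]
R mouth [ 0.5625 -0.0497  0.014 ]
R end [ 0.6434 -0.054   0.014 ]
lipL [0.542  0.0352 0.014 ]
Lmouth [0.5717 0.0206 0.014 ]
Lend [0.6469 0.0211 0.014 ]
plunger [ 0.627361   -0.01536417  0.021     ]
(np.float64(246.7097988807117), np.float64(290.7945712819804)) [(np.float64(223.86482490130865), np.float64(288.9381920192285)), (np.float64(237.2217907409212), np.float64(274.2421410080165)), (np.float64(269.94872373720875), np.float64(292.0299123013108)), (np.float64(256.3070260882341), np.float64(308.7304527294643))]
```

View pics/w2c.png

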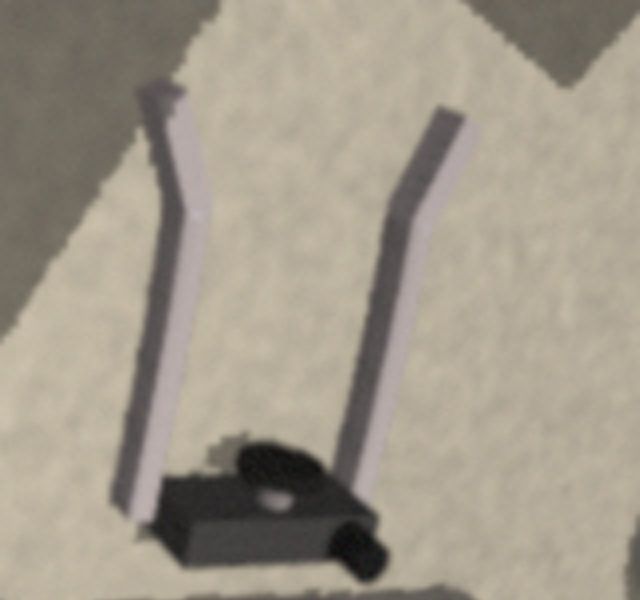

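View pics/s4c.png

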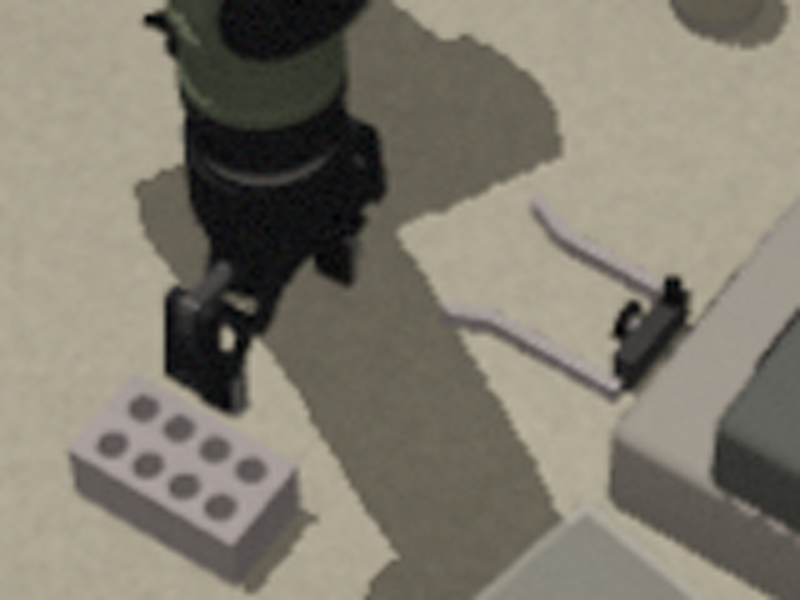

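```bash
python3 -m pendant '[{"wx":0,"wy":0,"wz":0,"x":36,"y":-2,"z":0,"grip":85},{"wx":0,"wy":0,"wz":0,"x":37,"y":-2,"z":0,"grip":85},{"wx":0,"wy":0,"wz":0,"x":0,"y":0,"z":38,"grip":85},{"wx":0,"wy":0,"wz":0,"x":0,"y":0,"z":38,"grip":85},{"wx":0,"wy":0,"wz":0,"x":0,"y":0,"z":30,"grip":85}]'
python3 -m pendant '[{"wx":0,"wy":0,"wz":0,"x":0,"y":0,"z":24,"grip":85},{"wx":0,"wy":0,"wz":0,"x":0,"y":0,"z":24,"grip":85},{"wx":0,"wy":0,"wz":0,"x":0,"y":0,"z":18,"grip":85},{"wx":0,"wy":0,"wz":0,"x":0,"y":0,"z":9,"grip":85},{"wx":0,"wy":0,"wz":0,"x":0,"y":0,"z":0,"grip":85}]'
python3 -c "
from h import *
snap('wrist','w3');snap('scene','s5')
s=bot.sense();print(s['joints'],s['tcp_pos'],s['wrist_force'])"
```

```text
time_s: 7.58
tcp_pos: [0.4705, -0.2291, 0.0863]
orientation: [0.036, 0.999, -0.0, 0.001]
wrist_force: [-0.6, 1.1, 0.1]
grip_width: 0.085
time_s: 8.0
tcp_pos: [0.4697, -0.2282, 0.0105]
orientation: [0.035, 0.999, 0.001, -0.002]
wrist_force: [0.6, -0.5, -0.1]
grip_width: 0.0853
[-5.93579280e-01  5.32707876e-01 -5.19633367e-01  5.18094084e-01
 -2.96491176e-06 -5.23567390e-01] [ 0.47143829 -0.22931735  0.01274581] [-0.6710247   0.52571598 -0.17955866]
```

View pics/w3.png

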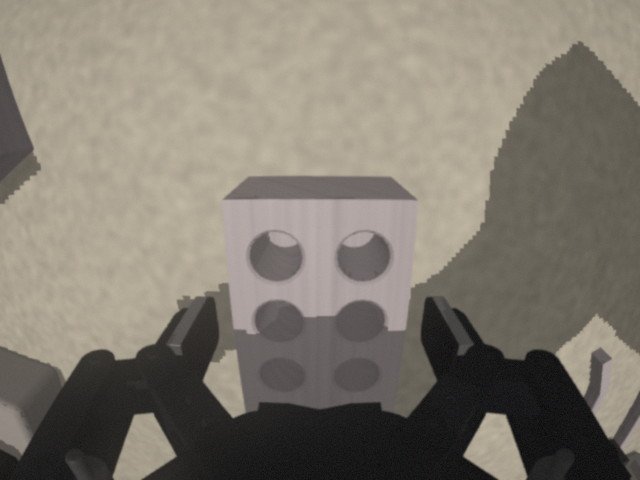

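```bash
python3 -m pendant '[{"wx":0,"wy":0,"wz":0,"x":0,"y":0,"z":0,"grip":56},{"wx":0,"wy":0,"wz":0,"x":0,"y":0,"z":0,"grip":56},{"wx":0,"wy":0,"wz":0,"x":0,"y":0,"z":0,"grip":56},{"wx":0,"wy":0,"wz":0,"x":0,"y":0,"z":0,"grip":56},{"wx":0,"wy":0,"wz":0,"x":0,"y":0,"z":0,"grip":56}]'
python3 -m pendant '[{"wx":0,"wy":0,"wz":0,"x":0,"y":4,"z":0,"grip":56},{"wx":0,"wy":0,"wz":0,"x":0,"y":8,"z":0,"grip":56},{"wx":0,"wy":0,"wz":0,"x":1,"y":14,"z":0,"grip":56},{"wx":0,"wy":0,"wz":0,"x":1,"y":17,"z":0,"grip":56},{"wx":0,"wy":0,"wz":0,"x":1,"y":17,"z":0,"grip":56}]'
python3 -c "
from h import *
s=bot.sense();print(s['joints'],s['tcp_pos'],s['wrist_force'])"
```

```text
time_s: 8.52
tcp_pos: [0.4722, -0.2293, 0.0139]
orientation: [0.035, 0.999, -0.0, 0.001]
wrist_force: [-1.0, 0.9, 6.1]
grip_width: 0.0592
time_s: 8.93
tcp_pos: [0.4743, -0.1716, 0.014]
orientation: [0.036, 0.999, -0.003, 0.002]
wrist_force: [0.1, -5.9, 3.5]
grip_width: 0.0592
[-0.49125034  0.50131812 -0.57747436  0.48581217 -0.00384799 -0.41958253] [ 0.474309   -0.17160704  0.01401964] [ 0.14135482 -5.93042185  3.46744763]
```

```bash
python3 -m pendant '[{"wx":0,"wy":0,"wz":0,"x":1.3,"y":18,"z":-0.4,"grip":56},{"wx":0,"wy":0,"wz":0,"x":1.3,"y":18,"z":0,"grip":56},{"wx":0,"wy":0,"wz":0,"x":1.3,"y":18,"z":0,"grip":56},{"wx":0,"wy":0,"wz":0.008,"x":1.3,"y":18,"z":0,"grip":56},{"wx":0,"wy":0,"wz":0.008,"x":1.3,"y":18,"z":0,"grip":56}]'
python3 -m pendant '[{"wx":0,"wy":0,"wz":0,"x":1.3,"y":18,"z":0,"grip":56},{"wx":0,"wy":0,"wz":0,"x":1.3,"y":18,"z":0,"grip":56},{"wx":0,"wy":0,"wz":0,"x":1.3,"y":18,"z":0,"grip":56},{"wx":0,"wy":0,"wz":0,"x":1.3,"y":18,"z":0,"grip":56},{"wx":0,"wy":0,"wz":0,"x":1.3,"y":9,"z":0,"grip":56}]'
python3 -c "
from h import *
snap('wrist','w4');snap('top','t4');c=snap('scene','s6')
cv2.imwrite('pics/s6c.png',cv2.resize(c['pixels'][180:300,240:400,::-1],None,fx=5,fy=5,interpolation=cv2.INTER_CUBIC))
s=bot.sense();print(s['joints'],s['tcp_pos'],s['wrist_force'])"
```

```text
time_s: 9.35
tcp_pos: [0.4737, -0.08, 0.014]
orientation: [0.044, 0.999, -0.002, 0.002]
wrist_force: [0.5, -5.5, 2.3]
grip_width: 0.059
time_s: 9.77
tcp_pos: [0.4742, 0.0024, 0.0139]
orientation: [0.042, 0.999, -0.002, 0.002]
wrist_force: [-0.1, -6.6, 3.5]
grip_width: 0.059
[-0.14972665  0.46320625 -0.6533273   0.45157622  0.00265725 -0.0655036 ] [0.47402109 0.00373988 0.01390749] [-0.24510724  4.65309003 11.26621695]
```

View pics/w4.png

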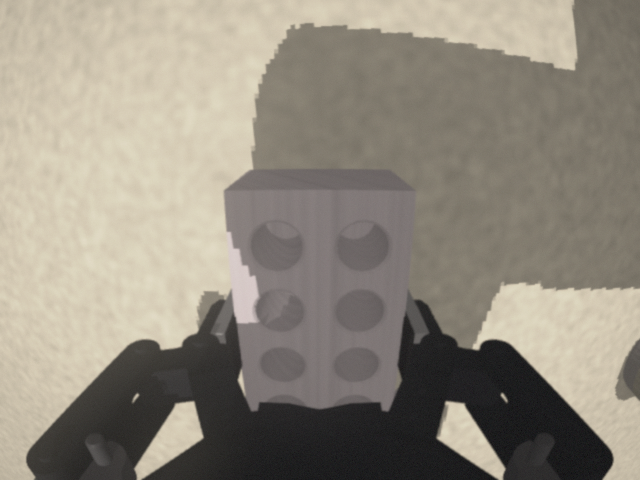

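View pics/s6c.png

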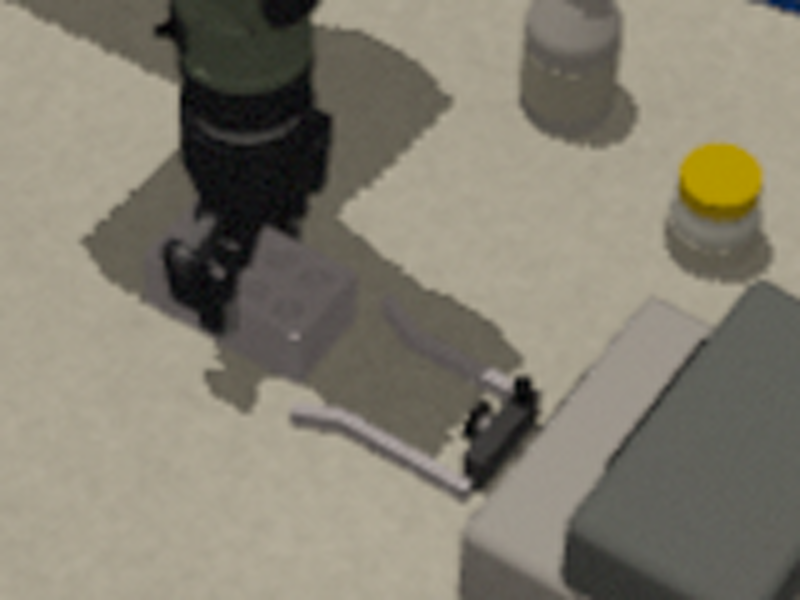

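View pics/t4.png

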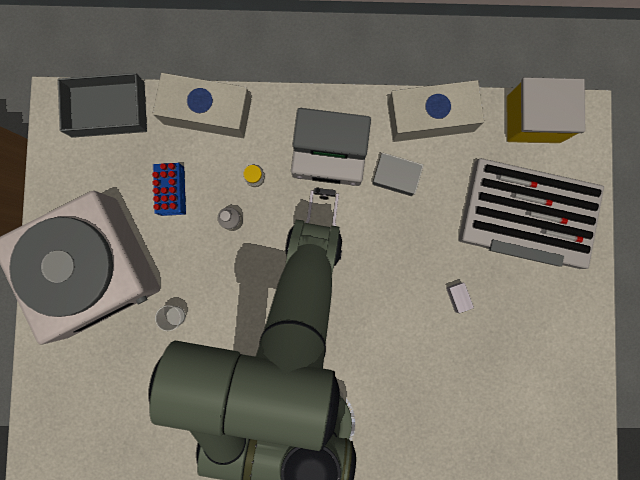

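```bash
python3 - <<'E'
from h import *
c=load('scene0')
g=lambda n,u,v,z,o:print(n,np.round(onz(c,240+(u-2)/5,o+(v-2)/5,z)[:2],4))
for n,u,v in [('Rlip',297,210),('Rbend',345,217),('Rend',468,288),('Llip',386,100),('Lbend',413,135),('Lend',505,185)]: g(n,u,v,.014,220)
print('block front top');g('R',295,332,.045,180);g('L',355,283,.045,180)
g('R bottom',302,378,0,180);g('Lbottom',352,318,0,180)
cv2.imwrite('pics/s6d.png',cv2.resize(load('s6')['pixels'][210:285,265:365,::-1],None,fx=8,fy=8,interpolation=cv2.INTER_CUBIC))
E
```

```text
Rlip [ 0.5357 -0.0554]
Rbend [ 0.5621 -0.0463]
Rend [ 0.6459 -0.0557]
Llip [0.5425 0.0401]
Lbend [0.5686 0.0249]
Lend [0.6318 0.0187]
block front top
R [ 0.5188 -0.0275]
L [0.5317 0.0206]
R bottom [ 0.5221 -0.0251]
Lbottom [0.5264 0.0281]
```

View pics/s6d.png

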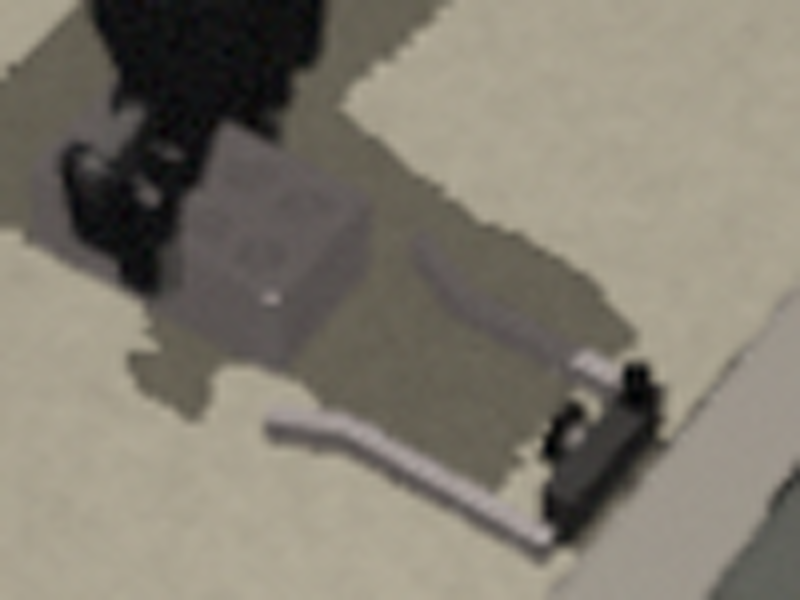

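```bash
python3 -m pendant '[{"wx":0,"wy":0,"wz":0.008,"x":0,"y":-1,"z":-0.6,"grip":56},{"wx":0,"wy":0,"wz":0,"x":0,"y":-2,"z":0,"grip":56},{"wx":0,"wy":0,"wz":0,"x":0,"y":-2,"z":0,"grip":56},{"wx":0,"wy":0,"wz":0,"x":-4,"y":0,"z":0,"grip":56},{"wx":0,"wy":0,"wz":0,"x":-6,"y":0,"z":0,"grip":56}]'
python3 -m pendant '[{"wx":0,"wy":0,"wz":0,"x":-6,"y":0,"z":0,"grip":56},{"wx":0,"wy":0,"wz":0,"x":-6,"y":0,"z":0,"grip":56},{"wx":0,"wy":0,"wz":0,"x":-6,"y":0,"z":0,"grip":56},{"wx":0,"wy":0,"wz":0,"x":-4,"y":0,"z":0,"grip":56},{"wx":0,"wy":0,"wz":0,"x":0,"y":0,"z":0,"grip":56}]'
python3 -c "
from h import *
c=snap('scene','s7')
cv2.imwrite('pics/s7c.png',cv2.resize(c['pixels'][210:285,265:365,::-1],None,fx=8,fy=8,interpolation=cv2.INTER_CUBIC))
s=bot.sense();print(s['tcp_pos'],s['orientation'],s['wrist_force'],s['wrist_torque'])"
```

```text
time_s: 10.33
tcp_pos: [0.4736, -0.0009, 0.0136]
orientation: [0.047, 0.999, 0.002, -0.007]
wrist_force: [-27.4, 7.4, 40.1]
grip_width: 0.0593
time_s: 10.75
tcp_pos: [0.4971, -0.0045, 0.0134]
orientation: [0.047, 0.999, 0.001, -0.006]
wrist_force: [-17.2, 3.2, 26.0]
grip_width: 0.0589
[ 0.49706723 -0.00453999  0.01341596] [ 4.69548403e-02  9.98878836e-01  9.88629185e-04 -5.94443156e-03] [-16.40209194   2.65768883  25.15963692] [0.81409354 3.60069365 0.07044976]
```

View pics/s7c.png

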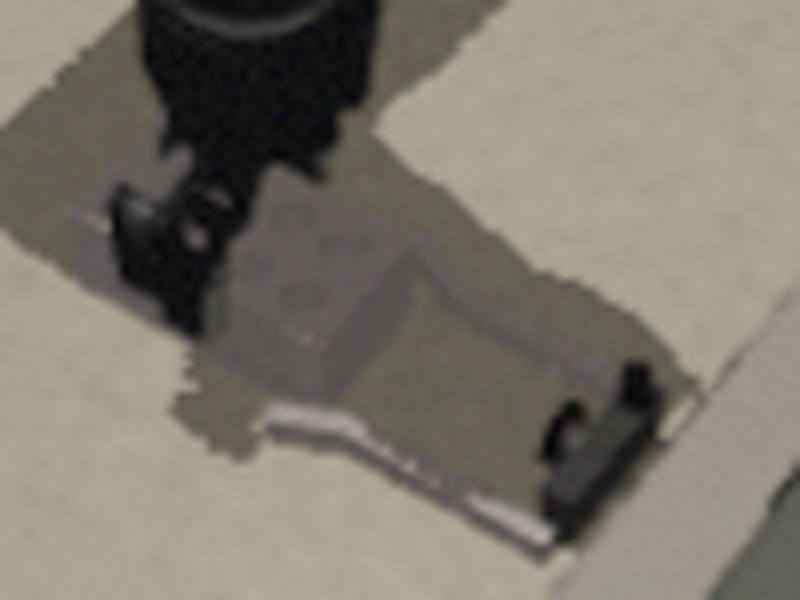

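```bash
python3 -m pendant '[{"wx":0,"wy":0,"wz":0,"x":0,"y":0,"z":0,"grip":85},{"wx":0,"wy":0,"wz":0,"x":0,"y":0,"z":0,"grip":85},{"wx":0,"wy":0,"wz":0,"x":0,"y":0,"z":0,"grip":85},{"wx":0,"wy":0,"wz":0,"x":0,"y":0,"z":0,"grip":85},{"wx":0,"wy":0,"wz":0,"x":0,"y":0,"z":0,"grip":85}]'
python3 -c "
from h import *
s=bot.sense();print(s['tcp_pos'],s['orientation'],s['wrist_force'],s['wrist_torque'])"
```

```text
time_s: 11.22
tcp_pos: [0.5043, -0.0057, 0.0132]
orientation: [0.047, 0.999, -0.0, 0.0]
wrist_force: [-0.2, 1.0, -1.2]
grip_width: 0.085
[ 0.50427884 -0.00574565  0.01315264] [ 4.70479289e-02  9.98892631e-01 -1.45188868e-05  5.78320752e-05] [-0.18671633  0.98919004 -1.17442941] [-0.01127156 -0.02920033 -0.00794097]
```

```bash
python3 -m pendant '[{"wx":0,"wy":0,"wz":0,"x":0,"y":0,"z":-35,"grip":85},{"wx":0,"wy":0,"wz":0,"x":0,"y":0,"z":-40,"grip":85},{"wx":0,"wy":0,"wz":0,"x":30,"y":0,"z":-10,"grip":0},{"wx":0,"wy":0,"wz":0,"x":35,"y":0,"z":0,"grip":0},{"wx":0,"wy":0,"wz":0,"x":30,"y":0,"z":0,"grip":0}]'
python3 -m pendant '[{"wx":0,"wy":0,"wz":0,"x":0,"y":0,"z":-20,"grip":0},{"wx":0,"wy":0,"wz":0,"x":0,"y":0,"z":-20,"grip":0},{"wx":0,"wy":0,"wz":0,"x":0,"y":0,"z":0,"grip":0},{"wx":0,"wy":0,"wz":0,"x":0,"y":0,"z":0,"grip":0},{"wx":0,"wy":0,"wz":0,"x":0,"y":0,"z":0,"grip":0}]'
python3 -c "
from h import *
snap('wrist','w5');c=snap('scene','s8')
cv2.imwrite('pics/s8c.png',cv2.resize(c['pixels'][210:285,265:365,::-1],None,fx=8,fy=8,interpolation=cv2.INTER_CUBIC))
c=snap('top','t8');cv2.imwrite('pics/t8c.png',cv2.resize(c['pixels'][140:260,240:400,::-1],None,fx=5,fy=5,interpolation=cv2.INTER_CUBIC))
s=bot.sense();print(s['joints'],s['tcp_pos'],s['orientation'],s['wrist_force'])"
```

```text
time_s: 11.63
tcp_pos: [0.4089, 0.0034, 0.0991]
orientation: [0.047, 0.999, -0.0, 0.001]
wrist_force: [-0.7, 1.1, -0.0]
grip_width: 0.0513
time_s: 12.05
tcp_pos: [0.4097, 0.0033, 0.138]
orientation: [0.047, 0.999, -0.0, 0.0]
wrist_force: [0.2, -0.2, -1.8]
grip_width: 0.0002
[-1.72416497e-01  1.67908166e-01 -6.74206437e-01  7.30428351e-01
  1.52865177e-05 -7.86527950e-02] [0.40898162 0.00349006 0.13740606] [ 4.68646678e-02  9.98900866e-01  1.16926475e-04 -8.65484162e-04] [ 0.29875937 -0.79031967 -0.03237087]
```

View pics/s8c.png

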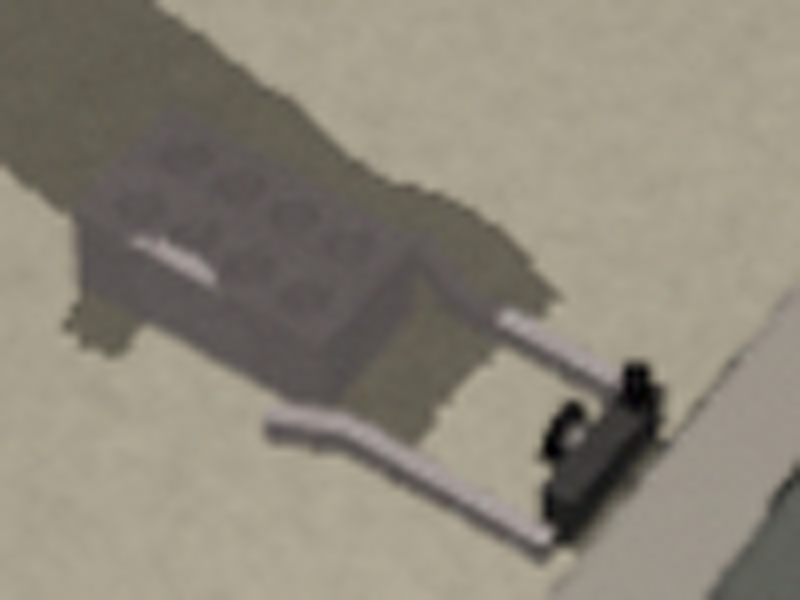

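View pics/t8c.png

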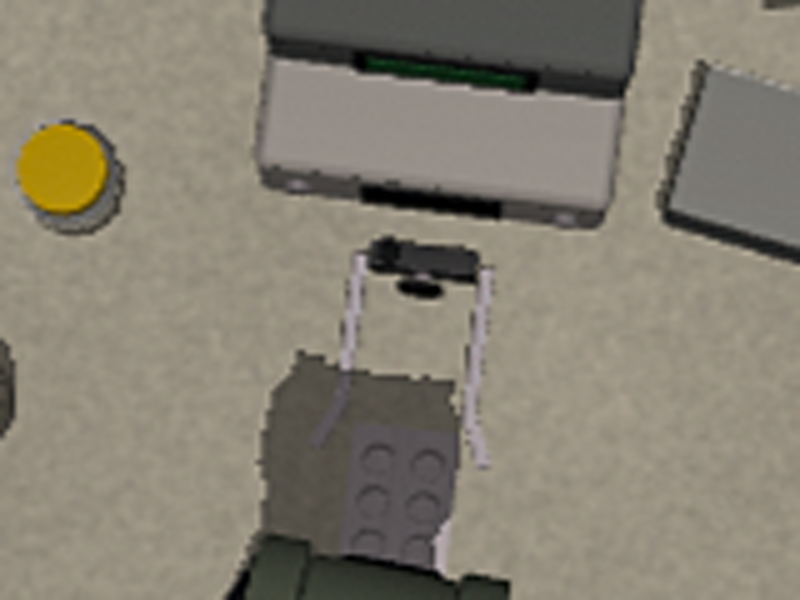

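View pics/w5.png

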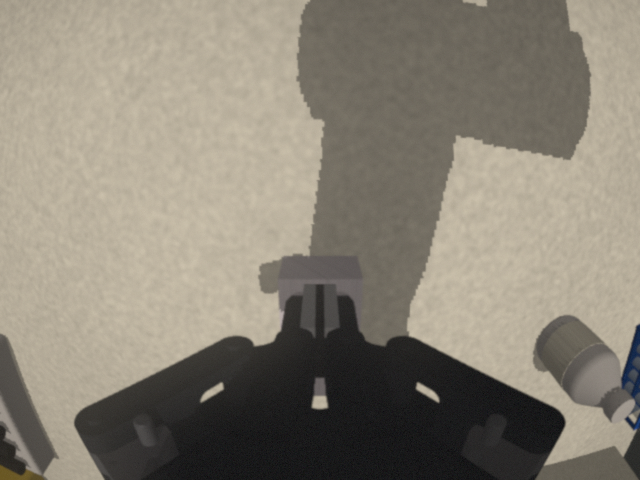

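```bash
python3 - <<'E'
from h import *
c=load('w5')
for u,v,z in [(280,257,0),(360,257,0),(278,278,.045),(362,277,.045)]: print(np.round(onz(c,u,v,z,True),4))
c=load('t8')
for u,v in [(353,425),(459,431)]: print('front',np.round(onz(c,240+(u-2)/5,140+(v-2)/5,.045),4))
for u,v,z in [(400,290,.021),(440,290,.021)]: print('plunger',np.round(onz(c,240+(u-2)/5,140+(v-2)/5,z),4))
c=load('s8')
for n,u,v in [('FR',315,340),('FL',413,245),('RR',82,212),('RL',172,108)]: print(n,np.round(onz(c,265+(u-3.5)/8,210+(v-3.5)/8,.045),4))
cv2.imwrite('pics/w5c.png',cv2.resize(load('w5')['pixels'][230:330,240:400,::-1],None,fx=5,fy=5,interpolation=cv2.INTER_CUBIC))
E
```

```text
[ 0.4397 -0.0315  0.    ]
[0.4457 0.0334 0.    ]
[ 0.4379 -0.0281  0.045 ]
[0.4426 0.0304 0.045 ]
front [0.552  0.0214 0.045 ]
front [ 0.5501 -0.0377  0.045 ]
plunger [ 0.6319 -0.0028  0.021 ]
plunger [ 0.6325 -0.0255  0.021 ]
FR [ 0.5426 -0.039   0.045 ]
FL [0.5528 0.0156 0.045 ]
RR [ 0.441  -0.0296  0.045 ]
RL [0.445  0.0287 0.045 ]
```

View pics/w5c.png

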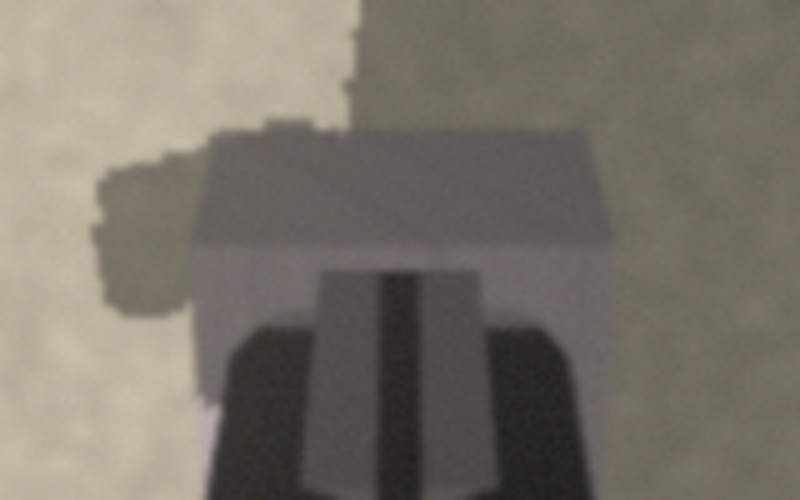

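```bash
python3 -m pendant '[{"wx":0,"wy":0,"wz":0,"x":0,"y":0,"z":35,"grip":0},{"wx":0,"wy":0,"wz":0,"x":0,"y":0,"z":35,"grip":0},{"wx":0,"wy":0,"wz":0,"x":0,"y":0,"z":30,"grip":0},{"wx":0,"wy":0,"wz":0,"x":0,"y":0,"z":19,"grip":0},{"wx":0,"wy":0,"wz":0,"x":0,"y":0,"z":0,"grip":0}]'
python3 -m pendant '[{"wx":0,"wy":0,"wz":0,"x":-6,"y":0,"z":0,"grip":0},{"wx":0,"wy":0,"wz":0,"x":-5,"y":0,"z":0,"grip":0},{"wx":0,"wy":0,"wz":0,"x":-4,"y":0,"z":0,"grip":0},{"wx":0,"wy":0,"wz":0,"x":-3,"y":0,"z":0,"grip":0},{"wx":0,"wy":0,"wz":0,"x":-3,"y":0,"z":0,"grip":0}]'
python3 -m pendant '[{"wx":0,"wy":0,"wz":0,"x":-3,"y":0,"z":0,"grip":0},{"wx":0,"wy":0,"wz":0,"x":-3,"y":0,"z":0,"grip":0},{"wx":0,"wy":0,"wz":0,"x":-3,"y":0,"z":0,"grip":0},{"wx":0,"wy":0,"wz":0,"x":-3,"y":0,"z":0,"grip":0},{"wx":0,"wy":0,"wz":0,"x":-3,"y":0,"z":0,"grip":0}]'
```

```text
time_s: 12.62
tcp_pos: [0.4059, 0.004, 0.0156]
orientation: [0.047, 0.999, 0.0, -0.004]
wrist_force: [0.0, -0.3, -0.2]
grip_width: -0.0001
time_s: 13.03
tcp_pos: [0.4308, 0.0013, 0.0202]
orientation: [0.047, 0.999, -0.0, 0.0]
wrist_force: [-6.1, -0.2, 4.7]
grip_width: -0.0002
time_s: 13.45
tcp_pos: [0.4418, 0.0006, 0.0192]
orientation: [0.047, 0.999, 0.0, -0.003]
wrist_force: [-8.7, 0.7, 7.5]
grip_width: -0.0003
```

```bash
python3 -m pendant '[{"wx":0,"wy":0,"wz":0,"x":-3,"y":0,"z":-0.4,"grip":0},{"wx":0,"wy":0,"wz":0,"x":-3,"y":0,"z":-0.4,"grip":0},{"wx":0,"wy":0,"wz":0,"x":-3,"y":0,"z":-0.4,"grip":0},{"wx":0,"wy":0,"wz":0,"x":-3,"y":0,"z":0,"grip":0},{"wx":0,"wy":0,"wz":0,"x":-3,"y":0,"z":0,"grip":0}]'
python3 -m pendant '[{"wx":0,"wy":0,"wz":0,"x":-3,"y":0,"z":0,"grip":0},{"wx":0,"wy":0,"wz":0,"x":-3,"y":0,"z":0,"grip":0},{"wx":0,"wy":0,"wz":0,"x":-3,"y":0,"z":0,"grip":0},{"wx":0,"wy":0,"wz":0,"x":-3,"y":0,"z":0,"grip":0},{"wx":0,"wy":0,"wz":0,"x":-3,"y":0,"z":0,"grip":0}]'
python3 -c "
from h import *
c=snap('scene','s9')
cv2.imwrite('pics/s9c.png',cv2.resize(c['pixels'][210:285,265:365,::-1],None,fx=8,fy=8,interpolation=cv2.INTER_CUBIC))
s=bot.sense();print(s['tcp_pos'],s['orientation'],s['wrist_force'],s['wrist_torque'])"
```

```text
time_s: 13.87
tcp_pos: [0.4603, -0.0014, 0.0205]
orientation: [0.047, 0.999, 0.0, -0.0]
wrist_force: [-3.1, -1.0, -3.2]
grip_width: 0.0
time_s: 14.28
tcp_pos: [0.4744, -0.0027, 0.0205]
orientation: [0.047, 0.999, 0.0, -0.001]
wrist_force: [-5.1, 1.0, 0.7]
grip_width: 0.0002
[ 0.47564571 -0.00283455  0.02056608] [ 4.68805701e-02  9.98900500e-01 -6.38803615e-06 -6.41513462e-05] [-1.00522095 -0.17046072 -1.41658699] [0.06655915 0.44393917 0.05018413]
```

View pics/s9c.png

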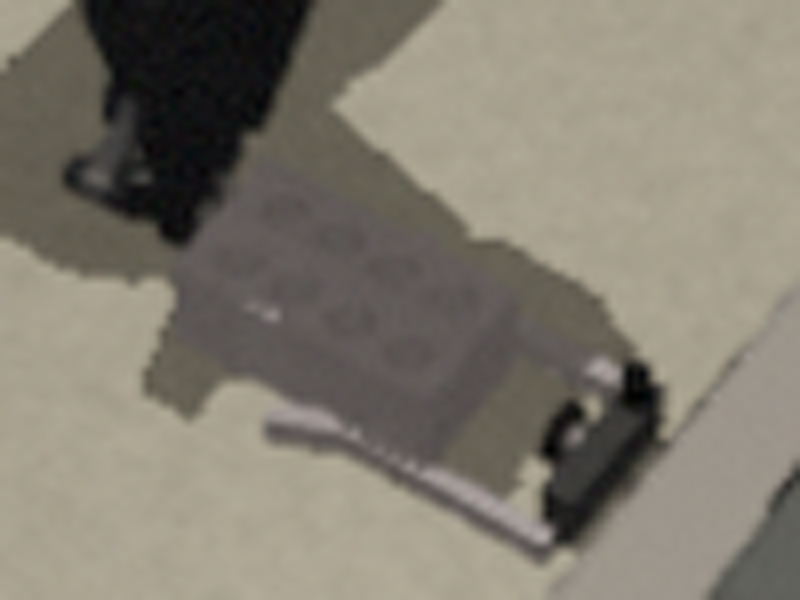

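```bash
python3 -m pendant '[{"wx":0,"wy":0,"wz":0,"x":-2.5,"y":0,"z":0,"grip":0},{"wx":0,"wy":0,"wz":0,"x":-2.5,"y":0,"z":0,"grip":0},{"wx":0,"wy":0,"wz":0,"x":-2.5,"y":0,"z":0,"grip":0},{"wx":0,"wy":0,"wz":0,"x":-2.5,"y":0,"z":0,"grip":0},{"wx":0,"wy":0,"wz":0,"x":-2.5,"y":0,"z":0,"grip":0}]'
python3 -m pendant '[{"wx":0,"wy":0,"wz":0,"x":-2,"y":0,"z":0,"grip":0},{"wx":0,"wy":0,"wz":0,"x":-2,"y":0,"z":0,"grip":0},{"wx":0,"wy":0,"wz":0,"x":-2,"y":0,"z":0,"grip":0},{"wx":0,"wy":0,"wz":0,"x":-2,"y":0,"z":0,"grip":0},{"wx":0,"wy":0,"wz":0,"x":-2,"y":0,"z":0,"grip":0}]'
python3 -c "
from h import *
c=snap('scene','s10')
cv2.imwrite('pics/s10c.png',cv2.resize(c['pixels'][210:285,265:365,::-1],None,fx=8,fy=8,interpolation=cv2.INTER_CUBIC))
s=bot.sense();print(s['tcp_pos'],s['orientation'],s['wrist_force'],s['wrist_torque'])"
```

```text
time_s: 14.75
tcp_pos: [0.4872, -0.0039, 0.0205]
orientation: [0.047, 0.999, 0.0, -0.001]
wrist_force: [-4.7, 0.6, 0.7]
grip_width: -0.0001
time_s: 15.17
tcp_pos: [0.4969, -0.0048, 0.0205]
orientation: [0.047, 0.999, 0.0, -0.001]
wrist_force: [-6.3, 1.0, 3.1]
grip_width: 0.0001
[ 0.49782591 -0.0048658   0.02049614] [ 4.68596317e-02  9.98901479e-01  3.66254940e-05 -9.06690026e-05] [-2.31484403  0.15876689 -2.00861267] [0.07368486 0.53710564 0.04707147]
```

View pics/s10c.png

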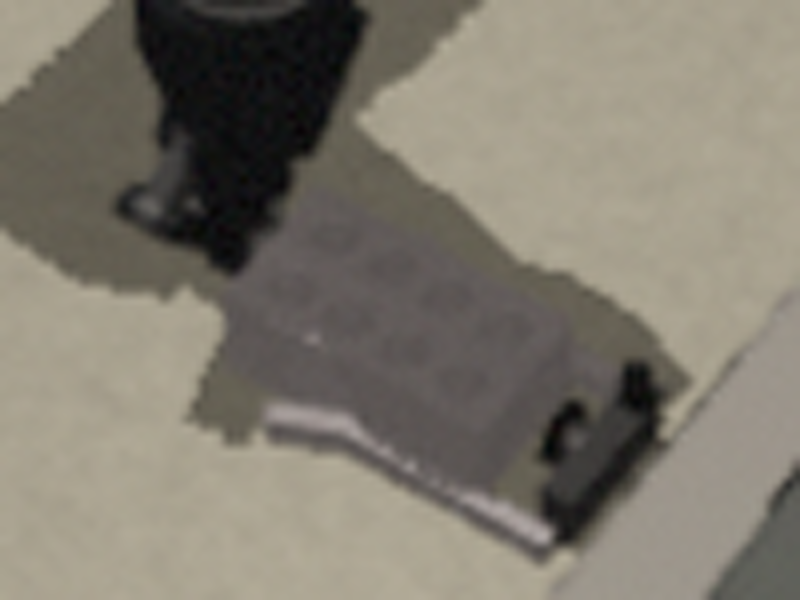

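```bash
python3 -m pendant '[{"wx":0,"wy":0,"wz":0,"x":-1.5,"y":0,"z":0,"grip":0},{"wx":0,"wy":0,"wz":0,"x":-1,"y":0,"z":0,"grip":0},{"wx":0,"wy":0,"wz":0,"x":-1,"y":0,"z":0,"grip":0},{"wx":0,"wy":0,"wz":0,"x":-1,"y":0,"z":0,"grip":0},{"wx":0,"wy":0,"wz":0,"x":-1,"y":0,"z":0,"grip":0}]'
python3 -m pendant '[{"wx":0,"wy":0,"wz":0,"x":-1,"y":0,"z":0,"grip":0},{"wx":0,"wy":0,"wz":0,"x":-1,"y":0,"z":0,"grip":0},{"wx":0,"wy":0,"wz":0,"x":-1,"y":0,"z":0,"grip":0},{"wx":0,"wy":0,"wz":0,"x":-0.5,"y":0,"z":0,"grip":0},{"wx":0,"wy":0,"wz":0,"x":-0.5,"y":0,"z":0,"grip":0}]'
python3 -c "
from h import *
s=bot.sense();print(s['tcp_pos'],s['orientation'],s['wrist_force'],s['wrist_torque'])"
```

```text
time_s: 15.63
tcp_pos: [0.5024, -0.0053, 0.0205]
orientation: [0.047, 0.999, 0.0, -0.001]
wrist_force: [-6.1, 0.5, 3.0]
grip_width: 0.0
time_s: 16.05
tcp_pos: [0.5065, -0.0056, 0.0205]
orientation: [0.047, 0.999, 0.0, -0.001]
wrist_force: [-6.4, 0.7, 4.0]
grip_width: -0.0005
[ 0.50649675 -0.00563816  0.02047336] [ 4.68347496e-02  9.98902486e-01  7.56211636e-05 -5.69070223e-04] [-6.35598469  0.72489907  3.95292772] [0.21869356 1.26986244 0.01944021]
```

```bash
python3 -m pendant '[{"wx":0,"wy":0,"wz":0,"x":-0.6,"y":0,"z":-0.1,"grip":0},{"wx":0,"wy":0,"wz":0,"x":-0.6,"y":0,"z":-0.1,"grip":0},{"wx":0,"wy":0,"wz":0,"x":-0.6,"y":0,"z":-0.1,"grip":0},{"wx":0,"wy":0,"wz":0,"x":-0.6,"y":0,"z":0,"grip":0},{"wx":0,"wy":0,"wz":0,"x":-0.6,"y":0,"z":0,"grip":0}]'
python3 -m pendant '[{"wx":0,"wy":0,"wz":0,"x":-0.6,"y":0,"z":0,"grip":0},{"wx":0,"wy":0,"wz":0,"x":-0.6,"y":0,"z":0,"grip":0},{"wx":0,"wy":0,"wz":0,"x":-0.6,"y":0,"z":0,"grip":0},{"wx":0,"wy":0,"wz":0,"x":-0.6,"y":0,"z":0,"grip":0},{"wx":0,"wy":0,"wz":0,"x":-0.6,"y":0,"z":0,"grip":0}]'
python3 -c "
from h import *
c=snap('scene','s11')
cv2.imwrite('pics/s11c.png',cv2.resize(c['pixels'][210:285,265:365,::-1],None,fx=8,fy=8,interpolation=cv2.INTER_CUBIC))
s=bot.sense();print(s['tcp_pos'],s['orientation'],s['wrist_force'],s['wrist_torque'])"
```

```text
time_s: 16.47
tcp_pos: [0.5102, -0.0061, 0.0206]
orientation: [0.047, 0.999, 0.0, -0.0]
wrist_force: [-2.2, 0.3, -3.0]
grip_width: -0.0001
time_s: 16.88
tcp_pos: [0.5129, -0.0063, 0.0207]
orientation: [0.047, 0.999, 0.0, -0.0]
wrist_force: [-3.6, 1.2, -1.5]
grip_width: -0.0001
[ 0.51305347 -0.0063173   0.02074165] [ 4.68788956e-02  9.98900577e-01  4.88358980e-05 -6.90223292e-05] [-3.42903679  0.58658204 -2.03486636] [ 0.23091641  0.69527642 -0.00135945]
```

View pics/s11c.png

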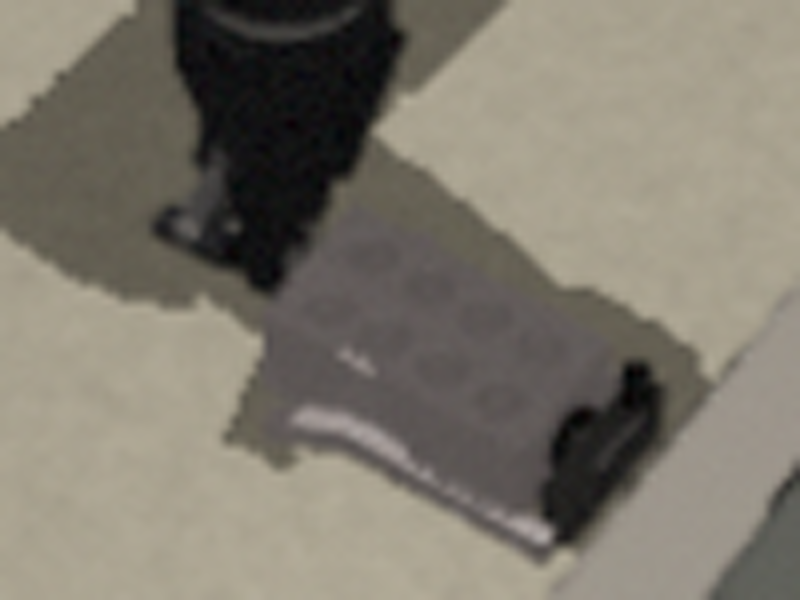

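```bash
python3 -m pendant '[{"wx":0,"wy":0,"wz":0,"x":-0.5,"y":0,"z":0,"grip":0},{"wx":0,"wy":0,"wz":0,"x":-0.5,"y":0,"z":0,"grip":0},{"wx":0,"wy":0,"wz":0,"x":-0.5,"y":0,"z":0,"grip":0},{"wx":0,"wy":0,"wz":0,"x":-0.5,"y":0,"z":0,"grip":0},{"wx":0,"wy":0,"wz":0,"x":-0.5,"y":0,"z":0,"grip":0}]'
python3 -c "
from h import *
s=bot.sense();print(s['tcp_pos'],s['orientation'],s['wrist_force'],s['wrist_torque'])"
```

```text
time_s: 17.35
tcp_pos: [0.514, -0.0064, 0.0206]
orientation: [0.047, 0.999, 0.0, -0.001]
wrist_force: [-8.8, 1.0, 2.9]
grip_width: -0.0002
[ 0.51399506 -0.0063791   0.02062504] [ 4.68622729e-02  9.98900387e-01  3.48686914e-05 -1.39397924e-03] [-8.78952702  1.0123085   2.86174738] [ 0.19575851  1.62027558 -0.01263201]
```

```bash
python3 -m pendant '[{"wx":0,"wy":0,"wz":0,"x":-0.4,"y":0,"z":0,"grip":0},{"wx":0,"wy":0,"wz":0,"x":-0.4,"y":0,"z":0,"grip":0},{"wx":0,"wy":0,"wz":0,"x":-0.4,"y":0,"z":0,"grip":0},{"wx":0,"wy":0,"wz":0,"x":-0.4,"y":0,"z":0,"grip":0},{"wx":0,"wy":0,"wz":0,"x":-0.4,"y":0,"z":0,"grip":0}]'
python3 -c "
from h import *
s=bot.sense();print(s['tcp_pos'],s['orientation'],s['wrist_force'],s['wrist_torque'])"
```

```text
time_s: 17.77
tcp_pos: [0.514, -0.0064, 0.0206]
orientation: [0.047, 0.999, -0.0, -0.003]
wrist_force: [-13.1, 0.9, 7.6]
grip_width: 0.0
[ 0.51402044 -0.00637795  0.02063673] [ 4.68486624e-02  9.98897365e-01 -7.18518781e-08 -3.04242980e-03] [-13.09048066   0.89637653   7.57763532] [0.22249784 2.48429217 0.02014352]
```

```bash
python3 -m pendant '[{"wx":0,"wy":0,"wz":0,"x":0,"y":0,"z":-0.1,"grip":0},{"wx":0,"wy":0,"wz":0,"x":0,"y":0,"z":-0.1,"grip":0},{"wx":0,"wy":0,"wz":0,"x":0,"y":0,"z":-0.1,"grip":0},{"wx":0,"wy":0,"wz":0,"x":0,"y":0,"z":-0.1,"grip":0},{"wx":0,"wy":0,"wz":0,"x":0,"y":0,"z":0,"grip":0}]'
python3 -c "
from h import *
c=snap('scene','s12')
cv2.imwrite('pics/s12c.png',cv2.resize(c['pixels'][225:285,290:370,::-1],None,fx=10,fy=10,interpolation=cv2.INTER_CUBIC))
c=snap('top','t12')
cv2.imwrite('pics/t12c.png',cv2.resize(c['pixels'][165:225,285:365,::-1],None,fx=10,fy=10,interpolation=cv2.INTER_CUBIC))
s=bot.sense();print(s['tcp_pos'],s['orientation'],s['wrist_force'],s['wrist_torque'])"
```

```text
time_s: 18.18
tcp_pos: [0.5141, -0.0064, 0.0207]
orientation: [0.047, 0.999, 0.0, -0.003]
wrist_force: [-10.1, -0.1, 3.2]
grip_width: 0.0004
[ 0.51405758 -0.00635611  0.02065707] [ 4.68678561e-02  9.98896481e-01  6.10610190e-05 -3.03637918e-03] [-10.49365649   1.57287096   3.44231631] [0.1947227  2.11871615 0.02534368]
```

View pics/s12c.png

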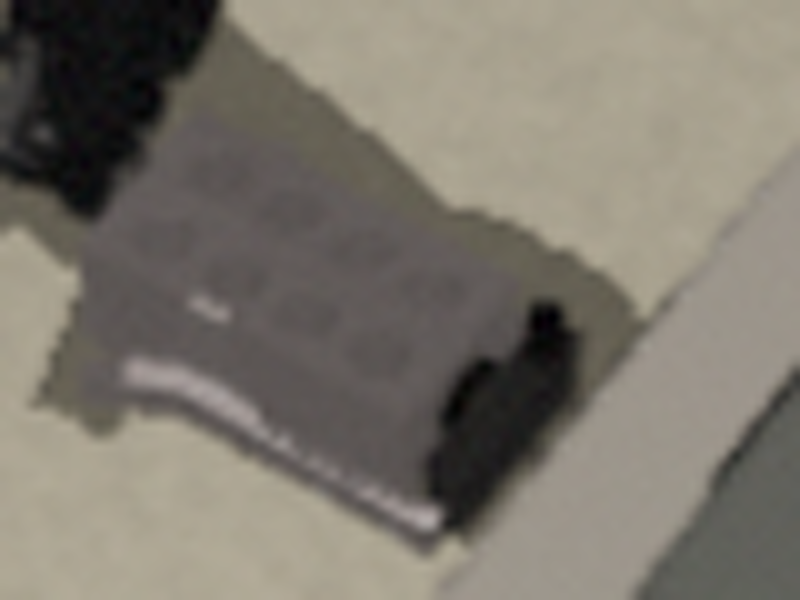

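View pics/t12c.png

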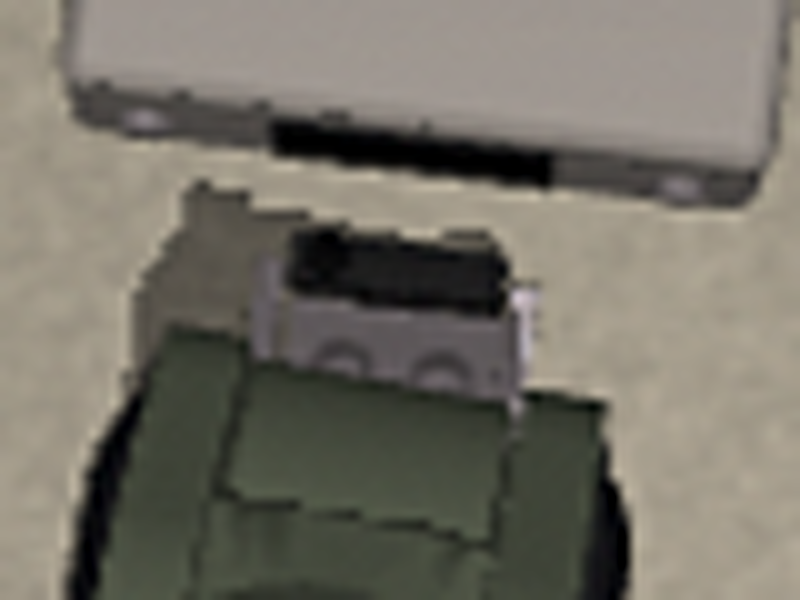

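```bash
python3 -m pendant '[{"wx":0,"wy":0,"wz":0,"x":-0.3,"y":0,"z":0,"grip":0},{"wx":0,"wy":0,"wz":0,"x":-0.3,"y":0,"z":0,"grip":0},{"wx":0,"wy":0,"wz":0,"x":-0.2,"y":0,"z":0,"grip":0},{"wx":0,"wy":0,"wz":0,"x":0,"y":0,"z":0,"grip":0},{"wx":0,"wy":0,"wz":0,"x":0,"y":0,"z":0,"grip":0}]'
python3 -c "
from h import *
s=bot.sense();print(s['tcp_pos'],s['wrist_force'],s['wrist_torque'])"
```

```text
time_s: 18.7
tcp_pos: [0.514, -0.0064, 0.0206]
orientation: [0.047, 0.999, 0.0, -0.004]
wrist_force: [-12.2, 1.5, 5.3]
grip_width: 0.0002
[ 0.51402472 -0.00638188  0.02063156] [-12.18032455   1.47135277   5.26466793] [0.23809726 2.45481269 0.02658565]
```

```bash
python3 -m pendant '[{"wx":0,"wy":0,"wz":0,"x":-0.3,"y":0,"z":-0.1,"grip":0},{"wx":0,"wy":0,"wz":0,"x":-0.3,"y":0,"z":-0.1,"grip":0},{"wx":0,"wy":0,"wz":0,"x":-0.2,"y":0,"z":-0.1,"grip":0},{"wx":0,"wy":0,"wz":0,"x":0,"y":0,"z":0,"grip":0},{"wx":0,"wy":0,"wz":0,"x":0,"y":0,"z":0,"grip":0}]'
python3 -c "
from h import *
s=bot.sense();print(s['tcp_pos'],s['wrist_force'],s['wrist_torque'])"
```

```text
time_s: 19.12
tcp_pos: [0.514, -0.0063, 0.0207]
orientation: [0.047, 0.999, 0.0, -0.004]
wrist_force: [-14.2, 1.7, 5.9]
grip_width: -0.0002
[ 0.51403432 -0.00634338  0.0206603 ] [-14.15420264   1.66748197   5.85941017] [0.27236411 2.74266734 0.07857667]
```

```bash
python3 -m pendant '[{"wx":0,"wy":0,"wz":0,"x":0.3,"y":0,"z":0,"grip":0},{"wx":0,"wy":0,"wz":0,"x":0.3,"y":0,"z":0,"grip":0},{"wx":0,"wy":0,"wz":0,"x":0,"y":0,"z":0,"grip":0},{"wx":0,"wy":0,"wz":0,"x":0,"y":0,"z":0,"grip":0},{"wx":0,"wy":0,"wz":0,"x":0,"y":0,"z":0,"grip":0}]'
python3 -m pendant '[{"wx":0,"wy":0,"wz":0,"x":0,"y":0,"z":0,"grip":0},{"wx":0,"wy":0,"wz":0,"x":0,"y":0,"z":0,"grip":0},{"wx":0,"wy":0,"wz":0,"x":0,"y":0,"z":0,"grip":0},{"wx":0,"wy":0,"wz":0,"x":0,"y":0,"z":0,"grip":0},{"wx":0,"wy":0,"wz":0,"x":0,"y":0,"z":0,"grip":0}]'
```

```text
time_s: 19.53
tcp_pos: [0.5141, -0.0064, 0.0207]
orientation: [0.047, 0.999, 0.0, -0.004]
wrist_force: [-12.1, 1.3, 2.6]
grip_width: 0.0001
time_s: 19.95
tcp_pos: [0.5141, -0.0063, 0.0207]
orientation: [0.047, 0.999, 0.0, -0.004]
wrist_force: [-12.4, 1.2, 3.4]
grip_width: 0.0001
```

```bash
python3 -m pendant '[{"wx":0,"wy":0,"wz":0,"x":2,"y":0,"z":0,"grip":0},{"wx":0,"wy":0,"wz":0,"x":2,"y":0,"z":0,"grip":0},{"wx":0,"wy":0,"wz":0,"x":3,"y":0,"z":0,"grip":0},{"wx":0,"wy":0,"wz":0,"x":5,"y":0,"z":0,"grip":0},{"wx":0,"wy":0,"wz":0,"x":10,"y":0,"z":0,"grip":0}]'
python3 -m pendant '[{"wx":0,"wy":0,"wz":0,"x":30,"y":0,"z":0,"grip":0},{"wx":0,"wy":0,"wz":0,"x":30,"y":0,"z":0,"grip":0},{"wx":0,"wy":0,"wz":0,"x":0,"y":0,"z":-30,"grip":0},{"wx":0,"wy":0,"wz":0,"x":0,"y":0,"z":-30,"grip":0},{"wx":0,"wy":0,"wz":0,"x":0,"y":0,"z":0,"grip":0}]'
python3 -c "
from h import *
for n in ('top','scene'):
  c=snap(n,n+'13')
  x,y=(290,225) if n=='scene' else (285,165)
  cv2.imwrite('pics/%s13c.png'%n,cv2.resize(c['pixels'][y:y+75,x:x+80,::-1],None,fx=8,fy=8,interpolation=cv2.INTER_CUBIC))
snap('wrist','w13')
s=bot.sense();print(s['tcp_pos'],s['wrist_force'],s['wrist_torque'])"
```

```text
time_s: 20.37
tcp_pos: [0.4997, -0.0054, 0.0225]
orientation: [0.047, 0.999, -0.0, 0.003]
wrist_force: [0.3, -0.5, 0.4]
grip_width: -0.0001
time_s: 20.78
tcp_pos: [0.4409, 0.0001, 0.0863]
orientation: [0.047, 0.999, -0.001, 0.005]
wrist_force: [1.3, -0.4, 0.1]
grip_width: -0.0
[0.43848561 0.00048827 0.08238828] [-1.15375226 -0.35991328 -0.28088156] [-0.04911178 -0.01978391 -0.0234948 ]
```

View pics/top13c.png

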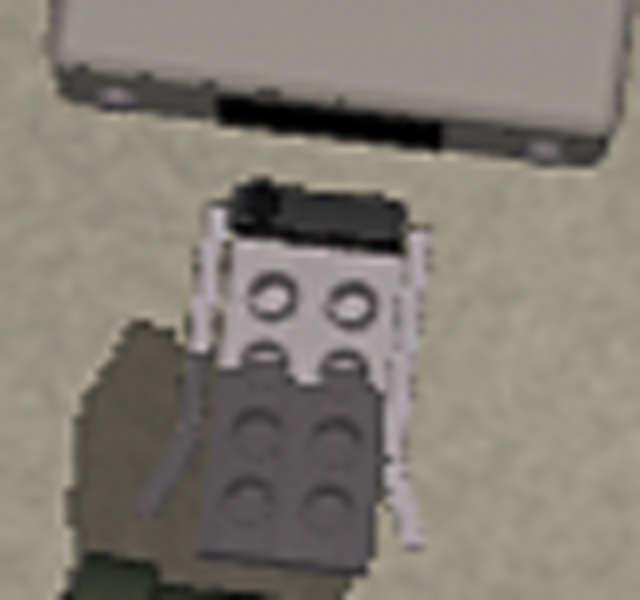

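View pics/scene13c.png

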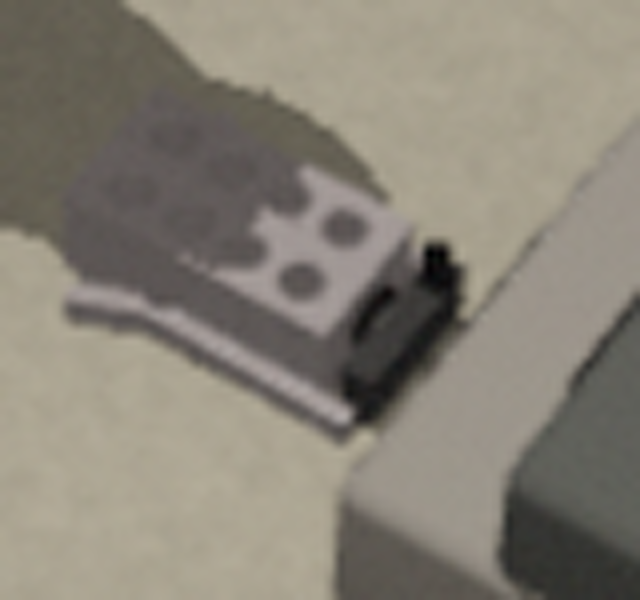

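View pics/top13.png

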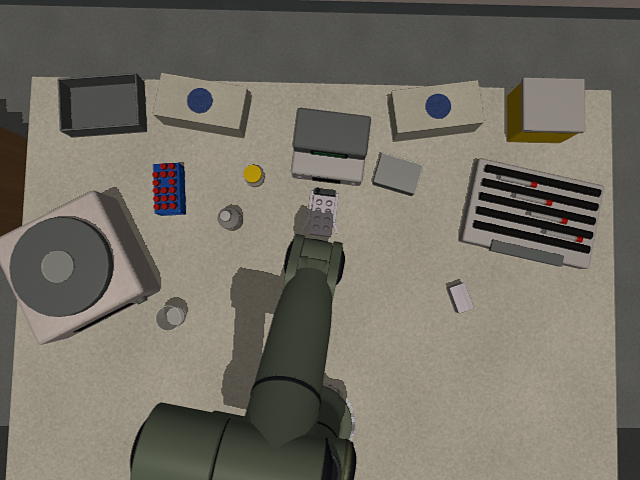

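```bash
python3 - <<'E'
from h import *
a=load('scene0')['pixels'][245:285,320:353,::-1];b=load('scene13')['pixels'][245:285,320:353,::-1]
z=lambda i:cv2.resize(cv2.convertScaleAbs(i,alpha=1.5,beta=15),None,fx=12,fy=12,interpolation=0)
cv2.imwrite('pics/cmp.png',np.hstack([z(a),z(b)]))
c=load('top13')
for n,u,v in [('FL',235,238),('FR',402,250),('RL',200,553),('RR',365,572)]: print(n,np.round(onz(c,285+(u-3.5)/8,165+(v-3.5)/8,.045),4))
E
```

```text
FL [0.6373 0.0131 0.045 ]
FR [ 0.6345 -0.0454  0.045 ]
RL [0.5266 0.0225 0.045 ]
RR [ 0.5214 -0.035   0.045 ]
```

View pics/cmp.png

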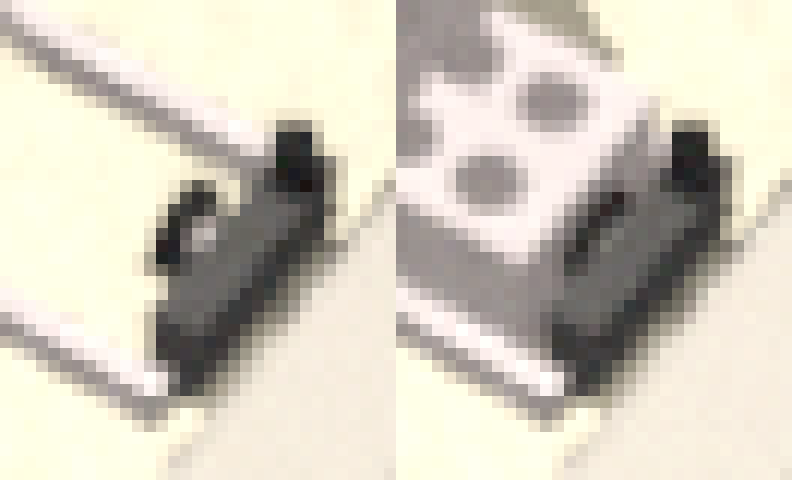

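```bash
python3 -c "
from h import *
s=bot.sense();print(s['time_s'],s['wrist_force']);print(bot.finish_job())"
```

```text
20.9333 [-1.15375226 -0.35991328 -0.28088156]
the job is handed in; nothing more can be done
None
```

The block is lying wells-up in the loading lane, pressed against the stop with the plunger in. I handed the job in at 20.9 s with the arm clear of everything.

- **Toppling:** I pushed it slowly with shut fingers, high on the wells face, and it tipped onto its plain back without sliding.
- **Moving to the lane:** I gripped the lying block and slid it along the bench to the lane mouth. I then let go and pushed it in from behind with shut fingers.
- **At the stop:** The tool stopped moving at x = 0.514 m while the push rose from about 9 to 13 N. I held about 12.3 N for roughly 0.8 s and backed off. The highest reading there was about 14 N.
- **Last checks:**
  - The pictures show the block straight between the rails.
  - The plunger's light stem, visible at first, is hidden. I had no plunger reading, so "fully in" rests on that picture and on the force at the stop.
  - The other objects look unmoved in the overhead picture.

**What went less well:** While I dragged the gripped block towards the lips, the tool pitched slightly. The wrist force reached about 27 N along the lane and 40 N pressing down onto the bench. It dropped to zero when I released the grip. I saw no sign of pressing on the reader at that moment: the sideways force stayed under 8 N, and the block's front had only just reached the lips. That contact force could not be measured separately.

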